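# Change the density flask on the balance from a full bottle carrier

## Robot

A 7-joint arm with a two-finger parallel gripper is mounted at the origin on a cart in front of the work surface, level with it; the furniture and walls round the work are solid. World frame = base frame: x ahead of the robot, y to its left, z up, the work surface at z = 0. Lengths are in m, angles in rad, forces in N, time in s.
With the tool pointing down it reaches from about 0.4 to 0.875 m from the base axis. Payload 19.3 kg.
Tool frame: the origin (TCP) lies at the very end of the fingers, on their centre line; the grasp point (between the pads) lies 19 mm behind it; z points along the fingers, y is the line along which they close (so a half turn about z gives the same grasp; the last joint's range is limited). The gripper opens to 85 mm and grips with 20 to 120 N. Pads are 22 mm wide; open, the fingers measure 114 mm over their backs; the gripper's body (76 mm by 85 mm) begins 54 mm behind the grasp point. The pads swing forward as they close: fully open they stand 13 mm farther back than shut.
Start: joints at [-1.368, 0.521, -0.036, 1.599, 0.021, 1.021, -0.113], TCP at [0.168, 0.602, 0.231] pointing down, gripper open.
Joint ranges: [-2.91, 2.91], [-0.3, 2.13], [-1.5, 1.42], [0.17, 2.43], [-1.26, 4.41], [0.16, 1.93], [-2.52, 2.52]. Speed limits (rad/s): [1.89, 1.89, 2.39, 2.39, 3.01, 3.01, 3.01].

## Interface

Orientations are given as [roll, pitch, yaw] about the fixed x, y, z axes, in that order (R = Rz(yaw) Ry(pitch) Rx(roll)).
In Python, from workcell import bot gives the robot as it stands.
- The arm moves only by the tool carry_out, never from a script. Its argument "rows" is a list that holds one entry, the list of rows, each a list of 4 numbers: the shift along the tool's x, y, z in m, then the turn about the tool's z in degrees. In form: [[[x, y, z, twist], ...]]. A call has 1 to 12 rows; each row is the pose to reach, as a shift and turn from the pose commanded when the call began, along the tool's axes at that moment; what a row does not reach only later rows make up. A row lasts 1/12 s, in which the tool goes at most 41.7 mm and 7.16 degrees, less where a joint would pass 70% of its speed; a pose out of reach is approached as far as the arm can. A call with a gripper value outside its range is refused whole. "grip" is the finger opening in m, from 0 to 0.0854, set as the call begins (left out, the last holds). The fingers move at their own pace and stop on an object; "grip_force" is the grip in N (left out, the last holds). Time passes only in rows, so rows that repeat a pose let the fingers close. It gives the time, the measured TCP pose, the force, the opening and the grip force at its end, in the units of the state.
- bot.observe(): the state, without advancing time (a new reading comes with each control period).
- bot.grab_frame(name): name is "scene" or "side" or "wrist"; returns a dict with "pixels" (420x560x3 uint8, red, green, blue), "K" (3x3 intrinsics, pixels), "pose" (4x4, takes a point from camera to world coordinates). Camera axes: x right, y down, z forward; pixel columns grow to the right and rows downward; lengths in m; the calibration is good to about 2 mm. A picture is of the moment at which its call begins. There is no depth.
- bot.job_done(): hands the job in; it is judged then, once.
Trained networks look in a picture, given as the dict that the camera call returned (one of the last four; its "shot" number tells which), for a name from the list of things; names that differ only in an ending like _2 or _b are one class to them, and where a whole thing is asked for, a point or a joint stands for the part that bears it (a point fixed in the world has none). Each returns a list of dicts, best first, with "conf" (0 to 1); they miss things now and then, are a little off and sometimes report something else, mostly with a low value. They report only what shows in the picture. A call takes as long as a camera call. They do not tell look-alikes from the thing itself.
- bot.look_for(picture, label): "position" ([column, row] in pixels, amid what is visible of it).
- bot.regions_of(picture, label): "region" (420x560 bool, what is visible of it) and "position" ([column, row] in pixels, amid what is visible of it).
- bot.spot_point(picture, label): "position" ([column, row] in pixels: a listed point, or the origin of a listed thing).
The state is a dict: "clock": time; "qpos": joint angles; "qd": joint speeds; "joint_efforts": joint torques, N m; "position": TCP position; "tool_rot": TCP orientation; "force": force on the tool from outside, world axes, zero at the start; "moment": the same for the moment, N m; "grip_width": finger opening in m; "finger_force": force on a finger pad.
Only numpy, scipy, OpenCV 4.12 (cv2) and the standard library are available. Lean on these libraries where they do the work, as an engineer would, in place of code of your own. Each camera call takes 0.05 s, during which the arm holds its last target. There are 200 camera calls.

## Task

The density flask on the balance has been weighed and the next one stands in the bottle carrier, under the retaining bar and behind the tall amber bottle. Set the bar and the amber bottle aside in the white spill tray, put the weighed flask into the carrier's empty back pocket and stand the next flask in the middle of the balance pan. Then put the amber bottle back into its own pocket and lay the bar back in its two notches over the back row; keep bottles and flasks upright, and leave the small oil bottle in the carrier where it is.

Things in the scene. Friction and masses are not known exactly. Their poses are not given: they have to be found in the camera images.
- bar_handle (a point): Grip of the loose retaining bar (160 g): flat aluminium, 168 x 16 mm, 8 mm thick, with rubber tips and a black bow handle on top. This point is the middle of the handle's horizontal round grip, 12 mm thick and 44 mm long, 36 mm above the bar's underside. y runs along the bar and along the grip, z up. At the start it lies in the carrier's notches. Pinch the grip across, from above.
- amber_mid (a point): Amber reagent bottle with black screw cap, round, 54 mm in diameter, 112 mm tall, 210 g (may vary by a quarter); this point is its centre, 56 mm above its base; z up. Body up to 94 mm above the base, cap 34 mm in diameter from 94 to 112 mm. It stands in a front pocket of the carrier, where fingers have no room beside it; take it by the cap, fingers centred 8 mm below the cap's top.
- next_mid (a point): The next density flask: steel, stoppered, straight round body 34 mm in diameter up to about 31 mm above the base, tapering above that, 75 mm tall with its thin stopper, 110 g (within a quarter); this point is its centre, 37.5 mm above its base; z up. Grip the body, fingers centred about 31 mm above the base (not the stopper). It starts in the back row behind the amber bottle.
- done_mid (a point): The weighed density flask, exactly the same kind and size as the other; this point is its centre, 37.5 mm above its base; z up. It starts on the balance pan.
- oil_mid (a point): Small brown dropper bottle of immersion oil, 26 mm in diameter, 52 mm tall, standing in the carrier's other front pocket; to be left alone. This point is its centre, 26 mm above its base.
- amber_pocket (a point): Floor centre of the amber bottle's own pocket, in the carrier's front row. Pocket 66 x 73 mm (x, y). The carrier is fixed, grey, 121 x 156 mm, floor 4 mm thick, walls 14 mm high; x points from the front row to the back row, y to the left, z up. The next flask starts 59 mm behind (+x) and 13 mm to the left (+y) of this point. Steel brackets, 98 mm high, stand at both ends of the back row.
- empty_pocket (a point): The empty back pocket of the carrier: centre of its floor, 4 mm above the bench, same axes as the other pocket. Pocket 46 x 47 mm (x, y), walls 10 mm above this floor. The next flask's pocket is 50 mm to the right of it (-y), the oil bottle's pocket in front of it.
- bar_seat (a point): Where the bar belongs: centre of the bar's thickness, 4 mm above its underside, when it rests in the two notches of the carrier over the back row (86 mm above the bench; the handle grip is then 32 mm above this point). y runs along the bar's place, from notch to notch; x to the back, z up. Notches 73 mm to either side, 22 mm wide at the floor and flared to about 46 mm at the top, 16 mm deep.
- tray: White spill tray, fixed, 200 x 140 mm, rim 9 mm high, floor 3 mm thick; origin at the centre of its underside, on the bench. x along its length, y across, z up. Clear inside: 192 x 132 mm. Keep the arm clear of the blue shelf frame behind the work (board 266 mm above the bench, its front edge from about x 0.76, y -0.03 to x 0.60, y 0.27).
- pan (a point): Balance pan: centre of the top face of the round steel pan, 96 mm in diameter, 54 mm above the bench. x points to the back of the balance, z up. The balance (178 x 140 mm) is fixed; its housing is lower than the pan.
Not all that is in view belongs to the job. Leave any blue look-alike of the part that bears done_mid alone.

How it is judged:
On the way, in this order (a step that is already met when the one before it is completed fails the run):
1. the bar and the amber bottle are both set down in the spill tray, the bottle upright (x of amber_mid in the frame of tray between -0.075 and 0.075 m and y of amber_mid in the frame of tray between -0.045 and 0.045 m and z of amber_mid in the frame of tray between 0.05 and 0.066 m and angle between each of amber_mid, bar_handle's own z axis and vertical below 0.12 rad and contact force between the fingers and amber below 0.3 N and linear speed of each of amber, bar below 0.02 m/s and x of bar_handle in the frame of tray between -0.06 and 0.06 m and y of bar_handle in the frame of tray between -0.062 and 0.062 m and z of bar_handle in the frame of tray between 0.03 and 0.05 m and contact force between the fingers and bar below 0.3 N), for 0.2 s.
2. the weighed flask stands in the empty back pocket and the next flask in the middle of the pan (horizontal distance between next_mid and pan below 0.015 m and z of next_mid in the frame of pan between 0.032 and 0.043 m and angle between each of next_mid, done_mid's own z axis and vertical below 0.12 rad and contact force between the fingers and next_flask below 0.3 N and linear speed of each of next_flask, done_flask below 0.02 m/s and horizontal distance between done_mid and empty_pocket below 0.013 m and z of done_mid in the frame of empty_pocket between 0.032 and 0.043 m and contact force between the fingers and done_flask below 0.3 N), for 0.2 s.
At the end, for the whole second after the job is handed in: Next flask on the pan within 15 mm of its centre, weighed flask in the once empty pocket (13 mm), amber bottle in its pocket (17 mm), all upright; bar level in both notches (8 mm across, 15 mm along, 6 degrees); oil bottle within 20 mm of its start; all released and at rest (all of step 2 and horizontal distance between amber_mid and amber_pocket below 0.017 m and z of amber_mid in the frame of amber_pocket between 0.05 and 0.062 m and angle between amber_mid's own z axis and vertical below 0.12 rad and contact force between the fingers and amber below 0.3 N and linear speed of each of amber, bar below 0.02 m/s and x of bar_handle in the frame of bar_seat between -0.008 and 0.008 m and y of bar_handle in the frame of bar_seat between -0.015 and 0.015 m and z of bar_handle in the frame of bar_seat between 0.027 and 0.037 m and angle between bar_handle's own z axis and vertical below 0.1 rad and angle between the y axis of bar_handle and the y axis of bar_seat, either way round below 0.1 rad and contact force between the fingers and bar below 0.3 N and distance of oil_mid from where it was at the start of the episode below 0.02 m); the robot touches nothing.
It fails at once if a bottle or flask is tipped over (more than 40 degrees) (angle between any of amber_mid, next_mid, done_mid, oil_mid's own z axis and vertical above 0.7 rad).
It fails at once if the oil bottle is moved by more than 30 mm (distance of oil_mid from where it was at the start of the episode above 0.03 m).
It also fails if it takes over 136 s, if anything falls off the work surface, if the arm or the gripper's body presses on something with over 40 N, if the wrist force passes 120 N, or if a joint passes its speed limit or range.

## Working session

There is one attempt and no reset: what is moved stays moved. The work goes in short steps, Python scripts to look and compute and a tool call to move; the robot and the scene stay as the last step left them, time stands still between calls to the robot, and variables do not carry over. Pictures are saved under pics/ and viewed, at most 14 in all, crops included, and the job is handed in when it is done.

Besides the shell and the picture viewer there is one more tool, called after "Request:" by a JSON object that holds its "name" and its "arguments", one argument or row to a line. carry_out: Moves the arm, as the interface text tells. Its arguments: {"type":"object","properties":{"rows":{"type":"array","items":{"type":"array","items":{"type":"array","items":{"type":"number"}}}},"grip":{"type":"number"},"grip_force":{"type":"number"}},"required":["rows"]}

```bash
mkdir -p pics
cat > h.py <<'E'
import numpy as np, cv2
from workcell import bot
def ray(f,p):
    d=np.linalg.inv(f["K"])@[p[0],p[1],1.]; T=np.array(f["pose"]); return T[:3,3],T[:3,:3]@d
def atz(f,p,z):
    o,d=ray(f,p); return o+d*(z-o[2])/d[2]
def tri(obs):
    A=np.zeros((3,3));b=np.zeros(3)
    for f,p in obs:
        o,d=ray(f,p);d=d/np.linalg.norm(d);M=np.eye(3)-np.outer(d,d);A+=M;b+=M@o
    return np.linalg.solve(A,b)
def proj(f,X):
    T=np.array(f["pose"]);c=T[:3,:3].T@(np.array(X)-T[:3,3]);u=f["K"]@c;return u[:2]/u[2]
def save(f,n): cv2.imwrite("pics/"+n,f["pixels"][:,:,::-1])
E
cat > a.py <<'E'
from h import *
np.set_printoptions(precision=4,suppress=True)
s=bot.observe();print(s)
F={n:bot.grab_frame(n) for n in("scene","side","wrist")}
for n,f in F.items(): save(f,n+"0.png");print(n,f["pose"][:3].round(3).tolist(),f["K"][0,0])
for l in "bar_handle amber_mid next_mid done_mid oil_mid amber_pocket empty_pocket bar_seat tray pan".split():
    for n,f in F.items():
        print(l,n,[(np.round(d["position"],1).tolist(),round(d["conf"],2)) for d in bot.spot_point(f,l)[:3]])
E
python3 a.py
```

```text
{'clock': 0.0, 'qpos': array([-1.3682,  0.522 , -0.0363,  1.6   ,  0.0212,  1.0211, -0.1128]), 'qd': array([ 0.0009,  0.0007,  0.0011, -0.0008, -0.0005,  0.0003,  0.001 ]), 'joint_efforts': array([ -0.0005, -92.7118,   1.9798, -36.9918,   0.0179,   0.0083,
         0.    ]), 'position': array([0.1683, 0.6016, 0.2307]), 'tool_rot': array([-3.1405,  0.0001,  2.8688]), 'force': array([ 0.2869,  0.4319, -0.4707]), 'moment': array([ 0.0356,  0.0521, -0.0182]), 'finger_force': 0.0, 'grip_width': 0.08527640360065228}
scene [[-0.646, -0.406, 0.647, -0.087], [-0.763, 0.316, -0.564, 0.604], [0.025, -0.857, -0.514, 0.521]] 417.5048332283401
side [[-0.954, -0.154, 0.256, 0.216], [-0.299, 0.525, -0.797, 0.85], [-0.012, -0.837, -0.547, 0.594]] 394.682379840774
wrist [[0.268, 0.91, 0.316, 0.087], [0.963, -0.253, -0.088, 0.626], [-0.001, 0.329, -0.945, 0.373]] 340.2267708449947
bar_handle scene [([194.6, 229.2], 0.6), ([251.8, 189.7], 0.51)]
bar_handle side [([235.3, 248.0], 0.85)]
bar_handle wrist []
amber_mid scene [([235.2, 254.1], 0.86)]
amber_mid side [([267.4, 255.7], 0.73)]
amber_mid wrist []
[... 235 characters left out ...]
3.1], 0.95), ([230.8, 201.6], 0.64)]
done_mid wrist [([91.3, 338.5], 0.87)]
oil_mid scene [([213.2, 292.1], 0.65)]
oil_mid side [([270.6, 297.6], 0.56)]
oil_mid wrist []
amber_pocket scene [([233.5, 275.9], 0.96)]
amber_pocket side [([267.2, 275.1], 0.64)]
amber_pocket wrist []
empty_pocket scene [([193.3, 289.8], 0.98), ([205.7, 256.6], 0.25)]
empty_pocket side [([242.1, 303.7], 0.73)]
empty_pocket wrist []
bar_seat scene []
bar_seat side [([241.3, 261.0], 0.72)]
bar_seat wrist []
tray scene [([314.0, 194.2], 0.7)]
tray side [([259.0, 189.5], 0.57), ([234.4, 198.2], 0.26)]
tray wrist []
pan scene [([252.7, 204.6], 0.93)]
pan side [([236.8, 214.2], 0.82), ([267.3, 255.7], 0.26)]
pan wrist []
```

View pics/scene0.png

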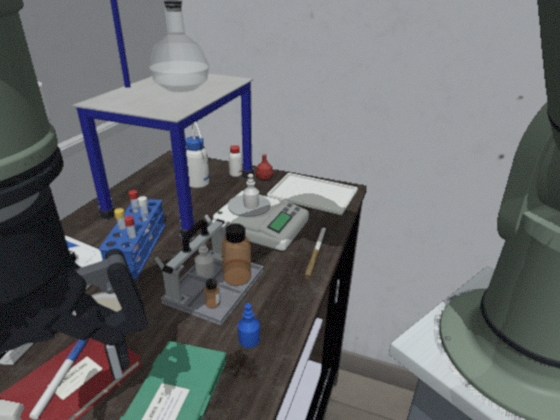

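View pics/side0.png

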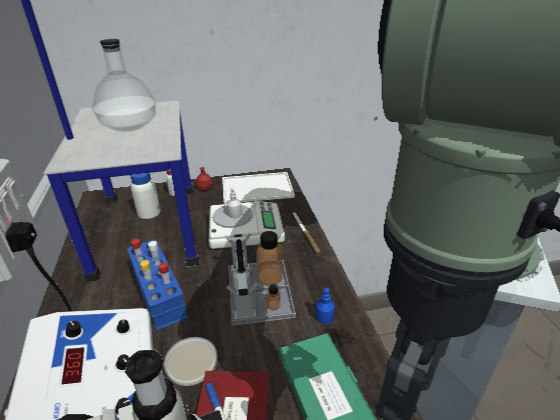

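```bash
cat > b.py <<'E'
from h import *
np.set_printoptions(precision=4,suppress=True)
f=bot.grab_frame("scene");g=bot.grab_frame("side")
for n,a,b in [("bar",(194.6,229.2),(235.3,248)),("amber",(235.2,254.1),(267.4,255.7)),("next",(204.8,257.3),(237.6,270.1)),("done",(252.9,188),(230.8,201.6)),("blue",(248.5,320.1),(323.9,303.1)),("oil",(213.2,292.1),(270.6,297.6)),("apocket",(233.5,275.9),(267.2,275.1)),("epocket",(193.3,289.8),(242.1,303.7)),("tray",(314,194.2),(259,189.5)),("pan",(252.7,204.6),(236.8,214.2))]:
    X=tri([(f,a),(g,b)]);print(n,X,np.round(proj(f,X)-a,1),np.round(proj(g,X)-b,1))
E
python3 b.py
```

```text
bar [0.4776 0.3155 0.1114] [ 0.3 -1. ] [0.1 1. ]
amber [0.4322 0.2621 0.059 ] [ 0.3 -1.2] [0.1 1.1]
next [0.4869 0.2953 0.0343] [ 0.3 -1. ] [0.1 1. ]
done [0.5751 0.1164 0.0832] [-0.4  1.3] [-0.  -1.3]
blue [0.298  0.3321 0.0382] [-0.3  1. ] [-0.2 -0.8]
oil [0.4037 0.3312 0.0206] [-0.3  1. ] [-0.1 -1. ]
apocket [0.432  0.2681 0.0105] [ 0.3 -1.1] [0.1 1. ]
epocket [ 0.4626  0.339  -0.0089] [-0.1  0.2] [-0.  -0.2]
tray [ 0.5774 -0.082   0.0016] [-0.2  0.6] [-0.  -0.6]
pan [0.555  0.1316 0.0575] [-0.1  0.4] [-0.  -0.4]
```

The scene view shows the carrier near (215,280) with the bar, amber bottle and flask, the balance at (260,215) holding the weighed flask at (252,190), the tray at (314,192), and a blue look-alike at (249,325). The side view agrees. Next I move over the carrier to look with the wrist camera.

```bash
cat > go.py <<'E'
# usage: go.py x y z yawdeg : shift in tool axes and twist from the present pose
import sys
from h import *
from scipy.spatial.transform import Rotation as R
s=bot.observe();x,y,z,w=map(float,sys.argv[1:5])
M=R.from_euler("xyz",s["tool_rot"]).as_matrix()
d=M.T@(np.array([x,y,z])-s["position"])
t=-(w-np.degrees(s["tool_rot"][2]));t=(t+90)%180-90 if len(sys.argv)>5 else (t+180)%360-180
print("shift",d.round(4),"twist",round(t,2),"q",s["qpos"].round(2),"pos",s["position"].round(4),np.degrees(s["tool_rot"]).round(2),"t",round(s["clock"],2))
E
python3 go.py 0.40 0.30 0.30 119
```

```text
shift [-0.3044 -0.2283 -0.0687] twist 45.37 q [-1.37  0.52 -0.04  1.6   0.02  1.02 -0.11] pos [0.1684 0.6019 0.2313] [180.     0.   164.37] t 1.75
```

Request:
{"name": "carry_out", "arguments": {
  "rows": [
    [[0, 0, -0.035, 0], [-0.02, -0.015, -0.069, 4], [-0.05, -0.04, -0.069, 9], [-0.08, -0.06, -0.069, 14], [-0.11, -0.083, -0.069, 19], [-0.14, -0.105, -0.069, 24], [-0.17, -0.128, -0.069, 29], [-0.2, -0.15, -0.069, 34], [-0.23, -0.173, -0.069, 39], [-0.26, -0.195, -0.069, 43], [-0.29, -0.217, -0.069, 45.4], [-0.304, -0.228, -0.069, 45.4]]
  ]
}}

```text
clock: 2.75
position: [0.4022, 0.2966, 0.3007]
tool_rot: [3.141, 0.001, 2.069]
force: [0.4, 0.0, 0.1]
grip_width: 0.0857
finger_force: 0.0
```

```bash
cat > c.py <<'E'
import sys
from h import *
np.set_printoptions(precision=4,suppress=True)
s=bot.observe();print(s["position"],np.degrees(s["tool_rot"]),s["qpos"])
tag=sys.argv[1]
F={n:bot.grab_frame(n) for n in("wrist","scene","side")}
for n,f in F.items(): save(f,n+tag+".png")
for l in sys.argv[2:]:
    for n,f in F.items():
        print(l,n,[(np.round(d["position"],1).tolist(),round(d["conf"],2)) for d in bot.spot_point(f,l)[:3]])
import pickle;pickle.dump(F,open("F%s.pkl"%tag,"wb"))
E
python3 c.py 1 bar_handle amber_mid next_mid done_mid oil_mid amber_pocket empty_pocket bar_seat tray pan
```

```text
[0.4022 0.2966 0.3007] [179.952    0.048  118.5682] [-0.9683  0.25    0.2625  1.8457 -0.0727  1.0546 -0.1791]
bar_handle wrist [([346.2, 190.7], 0.78)]
bar_handle scene [([194.0, 229.7], 0.74), ([231.9, 278.7], 0.36)]
bar_handle side [([238.5, 247.3], 0.94)]
amber_mid wrist [([286.0, 207.3], 0.66)]
amber_mid scene [([235.9, 251.2], 0.58)]
amber_mid side [([265.1, 257.8], 0.93)]
next_mid wrist [([333.2, 190.6], 0.57)]
next_mid scene [([207.2, 254.1], 0.63), ([208.6, 291.7], 0.28)]
next_mid side [([236.9, 269.1], 0.43), ([267.8, 278.3], 0.19)]
done_mid wrist [([325.4, 350.2], 0.87), ([211.1, 92.9], 0.6)]
done_mid scene [([253.9, 188.6], 0.89), ([247.7, 323.6], 0.69), ([191.9, 287.5], 0.27)]
done_mid side [([326.1, 302.7], 0.89), ([231.5, 201.2], 0.62), ([236.6, 248.0], 0.42)]
oil_mid wrist [([287.5, 132.4], 0.77)]
oil_mid scene [([209.0, 291.8], 0.62)]
oil_mid side [([271.0, 296.9], 0.76)]
amber_pocket wrist []
amber_pocket scene [([234.4, 276.8], 0.74)]
amber_pocket side []
empty_pocket wrist [([336.8, 148.1], 0.73)]
empty_pocket scene [([192.9, 287.0], 0.83), ([252.2, 186.7], 0.74), ([316.8, 194.6], 0.32)]
empty_pocket side [([242.4, 301.8], 0.83)]
bar_seat wrist []
bar_seat scene []
bar_seat side [([237.3, 262.5], 0.9)]
tray wrist [([267.3, 404.4], 0.82)]
tray scene []
tray side [([256.8, 190.9], 0.61)]
pan wrist [([283.7, 207.2], 0.72), ([327.8, 325.8], 0.6)]
pan scene [([251.7, 204.0], 0.88)]
pan side [([231.1, 214.7], 0.63)]
```

View pics/wrist1.png

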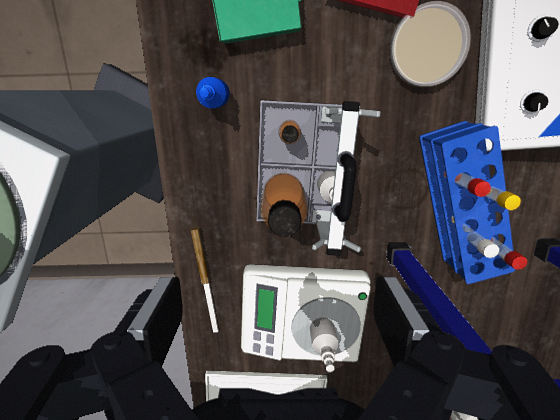

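The wrist view clearly shows the carrier (front edge from (261,101) to (258,221)), the bar handle at (346,187), the amber cap at (284,217), the flask at (327,188), the pan at (326,326) with the weighed flask on it, and the tray at the bottom (267,395).

```bash
cat > d.py <<'E'
from h import *
import pickle
np.set_printoptions(precision=4,suppress=True)
F=pickle.load(open("F1.pkl","rb"));w,s,g=F["wrist"],F["scene"],F["side"]
P=lambda n,p,z,f=w: print(n,atz(f,p,z))
a,b=atz(w,(261,101),.014),atz(w,(258,221),.014);v=a-b;print("front edge",a,b,np.linalg.norm(v),"yaw",np.degrees(np.arctan2(-v[0],v[1])))
c,d=atz(w,(347,156),.122),atz(w,(343,217),.122);v=c-d;print("grip",(c+d)/2,np.linalg.norm(v),np.degrees(np.arctan2(-v[0],v[1])))
c,d=atz(w,(350,105),.094),atz(w,(334,252),.094);v=c-d;print("bar",(c+d)/2,np.linalg.norm(v),np.degrees(np.arctan2(-v[0],v[1])))
for n,z,o in [("bar",.122,[(w,(346.2,190.7)),(s,(194,229.7)),(g,(238.5,247.3))]),("amber",.06,[(w,(286,207.3)),(s,(235.9,251.2)),(g,(265.1,257.8))]),
 ("amber cap",.116,[(w,(284,217))]),
 ("next",.0415,[(w,(333.2,190.6)),(s,(207.2,254.1)),(g,(236.9,269.1))]),("done",.0915,[(w,(325.4,350.2)),(s,(253.9,188.6)),(g,(231.5,201.2))]),
 ("oil",.03,[(w,(287.5,132.4)),(s,(209,291.8)),(g,(271,296.9))]),("epocket",.004,[(w,(336.8,148.1)),(s,(192.9,287)),(g,(242.4,301.8))]),
 ("apocket",.004,[(s,(234.4,276.8)),(g,(267.2,275.1))]),
 ("pan",.054,[(w,(327.8,325.8)),(s,(251.7,204)),(g,(231.1,214.7))]),("tray",0,[(g,(256.8,190.9)),(g,(259,189.5)),(s,(314,194.2))])]:
    print(n,"tri",tri(o) if len(o)>1 else "", *[atz(f,p,z)[:2] for f,p in o])
E
python3 d.py
```

```text
front edge [0.3504 0.3524 0.014 ] [0.4188 0.2136 0.014 ] 0.1546989324805324 yaw 26.230474079970907
grip [0.4626 0.3255 0.122 ] 0.06167005047530438 28.753615051570105
bar [0.4661 0.3229 0.094 ] 0.1598926308252279 26.14565882995519
bar tri [0.4666 0.3226 0.1199] [0.4655 0.3233] [0.4598 0.3265] [0.4681 0.321 ]
amber tri [0.436  0.2608 0.057 ] [0.4338 0.2621] [0.435  0.2593] [0.4356 0.2676]
amber cap tri  [0.4265 0.2681]
next tri [0.4798 0.3004 0.0449] [0.4775 0.3034] [0.4819 0.2932] [0.4873 0.2974]
done tri [0.5709 0.119  0.0846] [0.566  0.1267] [0.5634 0.1212] [0.566  0.1314]
oil tri [0.3978 0.3395 0.0315] [0.3951 0.3367] [0.4015 0.3397] [0.3995 0.3401]
epocket tri [0.4601 0.3442 0.0025] [0.4625 0.3475] [0.4567 0.3418] [0.4584 0.3455]
apocket tri [0.433  0.2653 0.007 ] [0.4332 0.2662] [0.4357 0.2588]
pan tri [0.5709 0.1289 0.0496] [0.5691 0.1375] [0.5647 0.1268] [0.5689 0.1344]
tray tri [ 0.5828 -0.0869 -0.0045] [ 0.5806 -0.072 ] [ 0.5771 -0.0813] [ 0.5816 -0.0868]
```

```bash
python3 go.py 0.4645 0.324 0.103 116.3
```

```text
shift [-0.0107  0.0681  0.1973] twist 2.67 q [-0.97  0.25  0.26  1.84 -0.07  1.05 -0.18] pos [0.3997 0.3004 0.3003] [180.     0.   118.97] t 4.4
```

Request:
{"name": "carry_out", "arguments": {
  "rows": [
    [[-0.006, 0.035, 0.02, 1.5], [-0.011, 0.068, 0.04, 2.7], [-0.011, 0.068, 0.075, 2.7], [-0.011, 0.068, 0.105, 2.7], [-0.011, 0.068, 0.13, 2.7], [-0.011, 0.068, 0.15, 2.7], [-0.011, 0.068, 0.155, 2.7], [-0.011, 0.068, 0.155, 2.7]]
  ],
  "grip": 0.05,
  "grip_force": 40
}}

```text
clock: 5.07
position: [0.4641, 0.3233, 0.1443]
tool_rot: [-3.139, 0.001, 2.029]
force: [0.9, 0.4, 0.4]
grip_width: 0.0498
finger_force: 0.0
```

```bash
python3 c.py 2 bar_handle bar_seat; python3 go.py 0.4645 0.324 0.103 116.3
```

```text
[0.4641 0.3233 0.1443] [-179.8786    0.0399  116.2673] [-0.8773  0.5512  0.2297  1.8459 -0.1726  0.766  -0.097 ]
bar_handle wrist [([280.8, 259.7], 0.93)]
bar_handle scene [([192.3, 230.3], 0.61), ([188.9, 289.8], 0.3)]
bar_handle side [([234.7, 246.5], 0.61), ([240.6, 303.4], 0.19)]
bar_seat wrist [([201.8, 266.3], 0.24)]
bar_seat scene []
bar_seat side [([240.1, 263.4], 0.75), ([235.3, 213.9], 0.33)]
shift [ 0.0002 -0.0001  0.0428] twist -0.03 q [-0.88  0.55  0.23  1.85 -0.17  0.77 -0.1 ] pos [0.4647 0.3239 0.1458] [ 1.7996e+02 -2.0000e-02  1.1627e+02] t 5.52
```

View pics/wrist2.png

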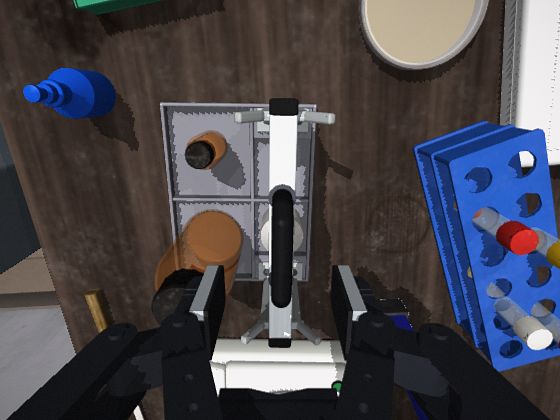

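The wrist view shows the grip spanning (284,195) to (280,300), centred between the fingers. The left finger is close to the amber cap but clear of it.

Run:
```python
from h import *
import pickle
np.set_printoptions(precision=4,suppress=True)
F=pickle.load(open("F2.pkl","rb"));w=F["wrist"]
print(atz(w,(280.8,259.7),.122),[atz(w,p,.128) for p in((284,190),(281,303))],"cap",atz(w,(177,292),.116))
for p in((162,104),(315,106),(309,279)): print(atz(w,p,.014))
for p in((208,151),(236,235)): print(atz(w,p,.01))
```

```text
[0.4665 0.3243 0.122 ] [array([0.4497, 0.3614, 0.128 ]), array([0.477 , 0.3035, 0.128 ])] cap [0.4235 0.276  0.116 ]
[0.3517 0.3525 0.014 ]
[0.4573 0.4032 0.014 ]
[0.5244 0.2677 0.014 ]
[0.3966 0.3339 0.01  ]
[0.4472 0.2762 0.01  ]
```

Request:
{"name": "carry_out", "arguments": {
  "rows": [
    [[0, 0, 0.02, 0], [0, 0, 0.036, 0], [0, 0, 0.0425, 0], [0, 0, 0.0425, 0]]
  ]
}}

```text
clock: 5.85
position: [0.464, 0.3233, 0.1017]
tool_rot: [-3.14, 0.001, 2.029]
force: [0.4, 0.3, 0.3]
grip_width: 0.0499
finger_force: 0.0
```

Request:
{"name": "carry_out", "arguments": {
  "rows": [
    [[0, 0, 0, 0], [0, 0, 0, 0], [0, 0, 0, 0], [0, 0, 0, 0], [0, 0, 0, 0], [0, 0, 0, 0], [0, 0, 0, 0]]
  ],
  "grip": 0.0,
  "grip_force": 50
}}

```text
clock: 6.43
position: [0.4651, 0.324, 0.1037]
tool_rot: [3.14, -0.0, 2.029]
force: [0.2, -0.1, 7.0]
grip_width: 0.0102
finger_force: 48.9
```

```bash
python3 - <<'E'
from h import *
import pickle
np.set_printoptions(precision=4,suppress=True)
F=pickle.load(open("F1.pkl","rb"));w=F["scene"]
for p in((283,173),(357,185),(347,211),(268,197)): print(atz(w,p,.009))
w=F["side"]
for p in((223,175),(290,172),(294,194)): print("side",atz(w,p,.009))
E
python3 go.py 0.50 0.06 0.26 100
```

```text
[ 0.7132 -0.0921  0.009 ]
[ 0.5364 -0.2026  0.009 ]
[ 0.4607 -0.0794  0.009 ]
[0.6306 0.0276 0.009 ]
side [ 0.7081 -0.1184  0.009 ]
side [ 0.5149 -0.1943  0.009 ]
side [ 0.4678 -0.0715  0.009 ]
shift [-0.2522 -0.0852 -0.1566] twist 16.25 q [-0.86  0.61  0.21  1.87 -0.19  0.68 -0.08] pos [0.4651 0.324  0.1037] [ 1.7992e+02 -2.0000e-02  1.1625e+02] t 6.43
```

Request:
{"name": "carry_out", "arguments": {
  "rows": [
    [[0, 0, -0.01, 0], [0, 0, -0.025, 0], [0, 0, -0.045, 0], [0, 0, -0.075, 0], [0, 0, -0.105, 0], [0, 0, -0.12, 0], [0, 0, -0.12, 0]]
  ]
}}

```text
clock: 7.02
position: [0.4657, 0.3244, 0.2269]
tool_rot: [3.136, -0.002, 2.029]
force: [0.6, -0.3, -1.4]
grip_width: 0.0105
finger_force: 49.0
```

```bash
python3 go.py 0.54 0.06 0.24 90
```

```text
shift [-0.27   -0.0502 -0.0137] twist 26.25 q [-0.9   0.44  0.26  1.78 -0.14  0.94 -0.12] pos [0.4657 0.3244 0.2269] [ 1.7971e+02 -9.0000e-02  1.1625e+02] t 7.02
```

Request:
{"name": "carry_out", "arguments": {
  "rows": [
    [[-0.015, 0, -0.01, 1], [-0.04, -0.005, -0.014, 4], [-0.07, -0.01, -0.014, 8], [-0.1, -0.016, -0.014, 11], [-0.13, -0.022, -0.014, 14], [-0.16, -0.03, -0.014, 17], [-0.19, -0.036, -0.014, 20], [-0.22, -0.042, -0.014, 23], [-0.245, -0.046, -0.014, 25], [-0.262, -0.049, -0.014, 26], [-0.27, -0.05, -0.014, 26], [-0.27, -0.05, -0.014, 26]]
  ]
}}

```text
clock: 8.02
position: [0.5392, 0.0576, 0.2365]
tool_rot: [-3.141, 0.001, 1.573]
force: [-0.2, -0.2, -1.4]
grip_width: 0.0102
finger_force: 49.0
```

```bash
python3 c.py 3 tray pan done_mid
```

```text
[0.5392 0.0576 0.2365] [-179.9652    0.0427   90.1412] [-0.5377  0.4141  0.434   1.8301 -0.2097  0.9433 -0.0095]
tray wrist [([314.6, 283.1], 0.86)]
tray scene [([312.2, 193.4], 0.74), ([235.7, 251.1], 0.67)]
tray side [([258.9, 190.7], 0.85)]
pan wrist []
pan scene [([248.0, 204.3], 0.76)]
pan side [([234.7, 215.7], 0.76), ([234.0, 201.9], 0.23)]
done_mid wrist [([308.2, 110.2], 0.6)]
done_mid scene [([246.4, 322.1], 0.71), ([253.0, 191.4], 0.68)]
done_mid side [([326.1, 302.2], 0.56), ([261.7, 188.6], 0.5)]
```

View pics/wrist3.png

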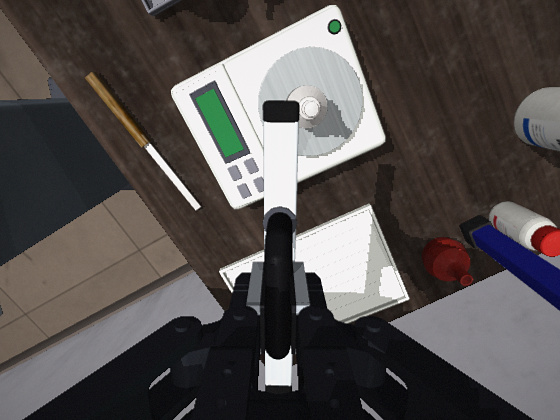

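The wrist view shows the held bar, the pan circle centred near (311,102), the flask at (310,107), and the tray corners at (222,268), (371,206) and (409,298).

```bash
python3 - <<'E'
from h import *
import pickle
np.set_printoptions(precision=4,suppress=True)
F=pickle.load(open("F3.pkl","rb"));w=F["wrist"]
a,b,c=[atz(w,p,.009) for p in((221,268),(371,206),(409,299))]
print(a,b,c,np.linalg.norm(a-b),np.linalg.norm(c-b),"center",(a+c)/2,"ang",np.degrees(np.arctan2((b-a)[1],(b-a)[0])),np.degrees(np.arctan2((b-c)[1],(b-c)[0])))
print("tray net",atz(w,(314.6,283.1),0),"pan",atz(w,(311,102),.054),"flask",atz(w,(310,107),.129),atz(w,(308.2,110.2),.0915))
E
python3 go.py 0.56 -0.05 0.16 30
```

```text
[ 0.4706 -0.0618  0.009 ] [0.6466 0.019  0.009 ] [ 0.7064 -0.1051  0.009 ] 0.19365630002612458 0.137748504525004 center [ 0.5885 -0.0834  0.009 ] ang 24.664273994479686 115.73346099100101
tray net [ 0.5871 -0.088   0.    ] pan [0.5695 0.1339 0.054 ] flask [0.562  0.1328 0.129 ] [0.564  0.1287 0.0915]
shift [-0.1097  0.0203  0.0768] twist 60.29 q [-0.54  0.41  0.43  1.83 -0.21  0.94 -0.01] pos [0.5392 0.0596 0.2368] [180.     0.    90.29] t 8.62
```

```bash
python3 go.py 0.605 -0.121 0.12 25
```

```text
shift [-0.1809  0.0649  0.1168] twist 65.29 q [-0.54  0.41  0.43  1.83 -0.21  0.94 -0.01] pos [0.5392 0.0596 0.2368] [180.     0.    90.29] t 8.62
```

Request:
{"name": "carry_out", "arguments": {
  "rows": [
    [[-0.02, 0.005, 0, 5], [-0.045, 0.013, 0, 11], [-0.07, 0.022, 0, 17], [-0.095, 0.03, 0, 23], [-0.12, 0.04, 0, 29], [-0.145, 0.05, 0.005, 35], [-0.165, 0.058, 0.015, 41], [-0.175, 0.063, 0.03, 47], [-0.181, 0.065, 0.05, 53], [-0.181, 0.065, 0.075, 59], [-0.181, 0.065, 0.1, 64], [-0.181, 0.065, 0.117, 65.3]]
  ]
}}

```text
clock: 9.62
position: [0.6043, -0.121, 0.1175]
tool_rot: [-3.141, 0.002, 0.43]
force: [0.1, 0.5, -1.9]
grip_width: 0.01
finger_force: 49.0
```

Request:
{"name": "carry_out", "arguments": {
  "rows": [
    [[0, 0, 0, 0], [0, 0, 0.02, 0], [0, 0, 0.045, 0], [0, 0, 0.065, 0], [0, 0, 0.078, 0], [0, 0, 0.085, 0], [0, 0, 0.085, 0]]
  ]
}}

```text
clock: 10.2
position: [0.6049, -0.1213, 0.0344]
tool_rot: [-3.141, 0.001, 0.436]
force: [-0.8, 0.6, -1.4]
grip_width: 0.0101
finger_force: 49.0
```

```bash
python3 go.py 0.605 -0.121 0.022 25; python3 c.py 4 bar_handle
```

```text
shift [ 0.0002 -0.0002  0.0124] twist -0.0 q [-0.25  0.85  0.54  1.77 -0.64  0.7  -0.49] pos [ 0.6049 -0.1213  0.0344] [-1.7998e+02  3.0000e-02  2.5000e+01] t 10.2
[ 0.6049 -0.1213  0.0344] [-179.9755    0.0346   24.9981] [-0.2465  0.8531  0.5385  1.7672 -0.6396  0.7041 -0.4906]
bar_handle wrist [([276.1, 306.8], 0.92)]
bar_handle scene [([319.6, 174.2], 0.97)]
bar_handle side [([251.5, 165.5], 0.9)]
```

View pics/scene4.png

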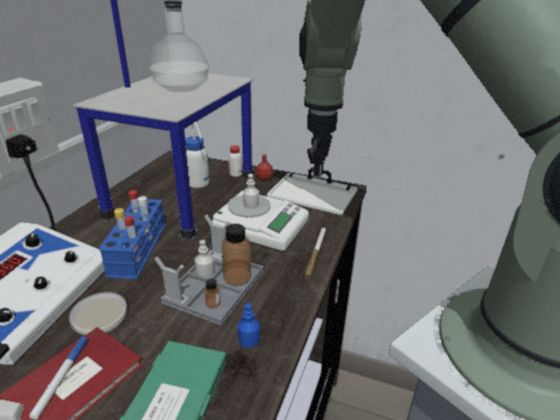

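The scene view shows the bar held over the tray around (320,178), and the carrier open with the brackets, next flask, amber bottle and oil bottle unchanged. I lower the bar and release it.

Request:
{"name": "carry_out", "arguments": {
  "rows": [
    [[0, 0, 0.008, 0], [0, 0, 0.0125, 0], [0, 0, 0.013, 0], [0, 0, 0.013, 0]]
  ]
}}

```text
clock: 10.83
position: [0.6059, -0.1221, 0.0222]
tool_rot: [3.14, -0.001, 0.435]
force: [1.5, -2.2, 8.2]
grip_width: 0.0099
finger_force: 52.8
```

Request:
{"name": "carry_out", "arguments": {
  "rows": [
    [[0, 0, 0, 0], [0, 0, 0, 0], [0, 0, 0, 0], [0, 0, -0.01, 0], [0, 0, -0.03, 0], [0, 0, -0.06, 0], [0, 0, -0.1, 0], [0, 0, -0.14, 0], [0, 0, -0.17, 0], [0, 0, -0.2, 0], [0, 0, -0.2, 0]]
  ],
  "grip": 0.045
}}

```text
clock: 11.75
position: [0.6068, -0.1222, 0.2279]
tool_rot: [3.138, -0.006, 0.435]
force: [0.7, 0.1, 0.1]
grip_width: 0.0451
finger_force: 0.0
```

```bash
python3 c.py 5 bar_handle; python3 go.py 0.55 0.10 0.26 70;python3 go.py 0.4318 0.264 0.19 26
```

```text
[ 0.6068 -0.1222  0.2279] [179.7915  -0.3572  24.9444] [-0.3622  0.6198  0.7271  1.6533 -0.4653  1.0411 -0.6254]
bar_handle wrist [([274.2, 185.9], 0.69)]
bar_handle scene [([316.2, 177.2], 0.73), ([193.0, 289.2], 0.17)]
bar_handle side [([253.6, 165.6], 0.65), ([238.0, 271.9], 0.6)]
shift [ 0.0438 -0.2235 -0.039 ] twist -45.04 q [-0.36  0.63  0.72  1.66 -0.47  1.04 -0.62] pos [ 0.6046 -0.1211  0.2209] [-1.7996e+02  8.0000e-02  2.4960e+01] t 12.05
shift [ 0.0059 -0.422   0.0312] twist -1.04 q [-0.36  0.63  0.72  1.66 -0.47  1.04 -0.62] pos [ 0.6046 -0.1211  0.2209] [-1.7996e+02  8.0000e-02  2.4960e+01] t 12.05
```

Request:
{"name": "carry_out", "arguments": {
  "rows": [
    [[0, -0.02, -0.01, -5], [0, -0.05, -0.02, -12], [0.001, -0.085, -0.02, -19], [0.002, -0.12, -0.02, -26], [0.002, -0.155, -0.02, -33], [0.003, -0.19, -0.02, -40], [0.004, -0.225, -0.02, -47], [0.004, -0.26, -0.02, -54], [0.005, -0.295, -0.02, -61], [0.005, -0.33, -0.01, -68], [0.006, -0.365, 0, -75], [0.006, -0.4, 0.01, -82]]
  ],
  "grip": 0.065
}}

```text
clock: 13.05
position: [0.4405, 0.2452, 0.211]
tool_rot: [-3.141, 0.0, 1.873]
force: [0.9, 0.4, -0.1]
grip_width: 0.0656
finger_force: 0.0
```

```bash
python3 go.py 0.431 0.266 0.18 116
```

```text
shift [ 0.0227 -0.0029  0.031 ] twist -8.69 q [-0.9   0.38  0.35  1.95 -0.17  0.85 -0.15] pos [0.4405 0.2452 0.211 ] [-179.97    0.    107.31] t 13.05
```

Request:
{"name": "carry_out", "arguments": {
  "rows": [
    [[0.01, -0.001, 0.01, -4], [0.02, -0.002, 0.025, -8.5], [0.0225, -0.003, 0.031, -8.5], [0.0225, -0.003, 0.031, -8.5], [0.0225, -0.003, 0.031, -8.5]]
  ]
}}

```text
clock: 13.47
position: [0.4324, 0.2636, 0.1807]
tool_rot: [-3.141, 0.001, 2.012]
force: [0.7, 0.2, 0.7]
grip_width: 0.0652
finger_force: 0.0
```

```bash
python3 c.py 6 amber_mid next_mid oil_mid empty_pocket bar_seat amber_pocket
```

```text
[0.4324 0.2636 0.1807] [-179.9442    0.039   115.2585] [-0.8949  0.4189  0.3012  1.9709 -0.1722  0.7772 -0.0541]
amber_mid wrist []
amber_mid scene [([235.9, 254.7], 0.6)]
amber_mid side [([269.5, 254.6], 0.78)]
next_mid wrist [([343.7, 174.1], 0.6)]
next_mid scene []
next_mid side [([239.7, 270.4], 0.62)]
oil_mid wrist [([277.0, 95.8], 0.76)]
oil_mid scene [([212.4, 292.7], 0.64)]
oil_mid side [([271.8, 298.1], 0.6)]
empty_pocket wrist [([341.5, 118.6], 0.89)]
empty_pocket scene [([190.1, 287.4], 0.79)]
empty_pocket side [([244.6, 303.8], 0.81), ([257.8, 189.8], 0.59)]
bar_seat wrist [([358.4, 161.6], 0.79)]
bar_seat scene []
bar_seat side [([238.5, 262.4], 0.56)]
amber_pocket wrist []
amber_pocket scene [([234.3, 276.8], 0.88)]
amber_pocket side [([267.6, 277.4], 0.79)]
```

View pics/wrist6.png

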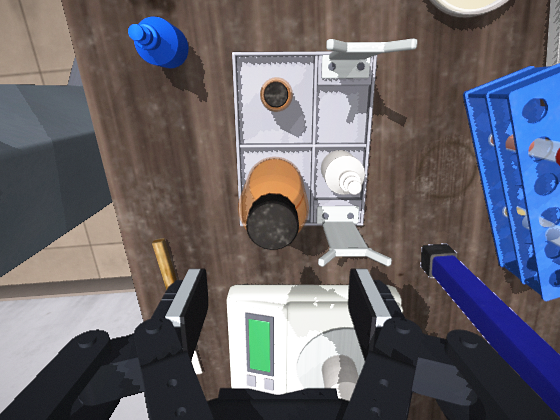

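The wrist view shows the amber cap centre at (273,221), the next flask body at (343,168) with its stopper at (354,186), the oil bottle at (276,95), and the carrier corners at (235,53), (376,60) and (241,224).

```bash
python3 - <<'E'
from h import *
import pickle
np.set_printoptions(precision=4,suppress=True)
F=pickle.load(open("F6.pkl","rb"));w=F["wrist"]
print("cap",atz(w,(273,221),.116),"next tip",atz(w,(354,186),.079),"mid",atz(w,(343.7,174.1),.0415),"epocket",atz(w,(341.5,118.6),.004),"oil",atz(w,(277,95.8),.03),"seat",atz(w,(358.4,161.6),.09))
a=[atz(w,p,.014)[:2] for p in((235,53),(376,57),(241,226))];print(a,"centre",(a[1]+a[2])/2)
print("wall junction L-R divider back", atz(w,(371,146),.014),atz(w,(316,145),.014))
E
python3 go.py 0.431 0.266 0.089 116
```

```text
cap [0.4281 0.2678 0.116 ] next tip [0.4761 0.3054 0.079 ] mid [0.4754 0.3052 0.0415] epocket [0.4591 0.3446 0.004 ] oil [0.3977 0.3377 0.03  ] seat [0.4667 0.3236 0.09  ]
[array([0.352, 0.353]), array([0.459 , 0.4003]), array([0.4176, 0.2132])] centre [0.4383 0.3068]
wall junction L-R divider back [0.4928 0.3349 0.014 ] [0.4475 0.3144 0.014 ]
shift [ 0.0018 -0.0005  0.0918] twist -0.53 q [-0.9   0.42  0.3   1.97 -0.17  0.78 -0.05] pos [0.4322 0.2645 0.1808] [-180.      0.    115.47] t 14.52
```

Request:
{"name": "carry_out", "arguments": {
  "rows": [
    [[0.003, -0.001, 0.015, 0], [0.005, -0.002, 0.035, 0], [0.005, -0.002, 0.055, 0], [0.005, -0.002, 0.072, 0], [0.005, -0.002, 0.083, 0], [0.005, -0.002, 0.087, 0], [0.005, -0.002, 0.087, 0], [0.005, -0.002, 0.087, 0]]
  ]
}}

```text
clock: 15.18
position: [0.4286, 0.2683, 0.0943]
tool_rot: [3.141, -0.0, 2.015]
force: [0.4, -0.3, -0.5]
grip_width: 0.0648
finger_force: 0.0
```

Request:
{"name": "carry_out", "arguments": {
  "rows": [
    [[0, 0, 0, 0], [0, 0, 0, 0], [0, 0, 0, 0], [0, 0, 0, 0], [0, 0, 0, 0], [0, 0, 0, 0]]
  ],
  "grip": 0.0,
  "grip_force": 50
}}

```text
clock: 15.68
position: [0.4284, 0.2684, 0.0946]
tool_rot: [3.141, -0.0, 2.015]
force: [-3.1, -1.0, 11.5]
grip_width: 0.0322
finger_force: 48.4
```

Request:
{"name": "carry_out", "arguments": {
  "rows": [
    [[0, 0, -0.005, 0], [0, 0, -0.015, 0], [0, 0, -0.03, 0], [0, 0, -0.03, 0]]
  ]
}}

```text
clock: 16.02
position: [0.4293, 0.2688, 0.1265]
tool_rot: [3.139, -0.001, 2.015]
force: [1.6, 0.9, -1.7]
grip_width: 0.0324
finger_force: 50.0
```

```bash
python3 c.py 7 amber_mid; python3 go.py 0.578 -0.063 0.22 80
```

```text
[0.4293 0.2688 0.1265] [179.8234  -0.0428 115.4507] [-0.8765  0.5021  0.2662  2.0157 -0.212   0.6464 -0.0279]
amber_mid wrist [([358.8, 203.6], 0.66)]
amber_mid scene []
amber_mid side [([267.0, 244.4], 0.86)]
shift [-0.3634 -0.007  -0.0965] twist 35.47 q [-0.88  0.51  0.26  2.02 -0.21  0.64 -0.03] pos [0.428  0.268  0.1234] [-1.7995e+02  1.0000e-02  1.1547e+02] t 16.32
```

View pics/wrist7.png

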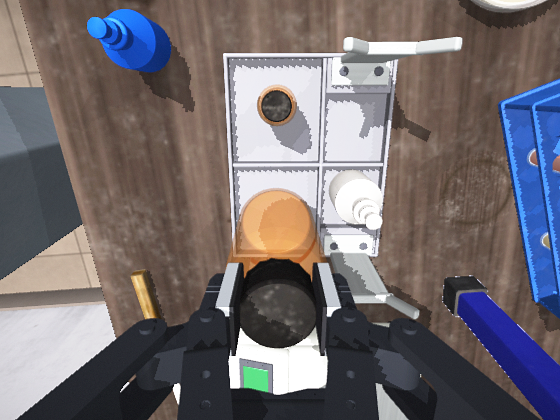

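The bottle hangs upright with its cap centred between the fingers at (277,302), clear of the pocket.

Request:
{"name": "carry_out", "arguments": {
  "rows": [
    [[0, 0, -0.02, 0], [0, 0, -0.05, 0], [0, 0, -0.085, 0], [0, 0, -0.115, 0], [-0.015, 0, -0.135, 2], [-0.045, 0, -0.14, 5], [-0.08, 0, -0.14, 9], [-0.115, -0.002, -0.14, 13], [-0.15, -0.002, -0.14, 17], [-0.185, -0.003, -0.14, 21], [-0.22, -0.004, -0.14, 24], [-0.255, -0.005, -0.14, 27]]
  ]
}}

```text
clock: 17.32
position: [0.5336, 0.0342, 0.2634]
tool_rot: [-3.141, 0.0, 1.542]
force: [1.0, 0.8, -2.4]
grip_width: 0.0324
finger_force: 50.4
```

```bash
python3 go.py 0.578 -0.063 0.10 82
```

```text
shift [-0.0959  0.0473  0.1634] twist 6.33 q [-0.57  0.38  0.52  1.82 -0.22  1.    0.02] pos [0.5336 0.0342 0.2634] [-1.7997e+02  1.0000e-02  8.8330e+01] t 17.32
```

Request:
{"name": "carry_out", "arguments": {
  "rows": [
    [[-0.03, 0.014, 0, 2], [-0.06, 0.029, 0.01, 4], [-0.085, 0.042, 0.03, 6], [-0.096, 0.047, 0.055, 6], [-0.096, 0.047, 0.085, 6], [-0.096, 0.047, 0.11, 6], [-0.096, 0.047, 0.13, 6], [-0.096, 0.047, 0.14, 6], [-0.096, 0.047, 0.145, 6], [-0.096, 0.047, 0.145, 6], [-0.096, 0.047, 0.145, 6]]
  ]
}}

```text
clock: 18.23
position: [0.5782, -0.0615, 0.1196]
tool_rot: [3.141, -0.0, 1.439]
force: [-0.8, 0.1, -2.3]
grip_width: 0.0325
finger_force: 50.3
```

```bash
python3 c.py 8 amber_mid bar_handle tray; python3 go.py 0.578 -0.063 0.0945 82
```

```text
[ 0.5782 -0.0615  0.1196] [179.9525  -0.0001  82.4667] [-0.3051  0.6442  0.45    1.8303 -0.3911  0.7548  0.2236]
amber_mid wrist []
amber_mid scene [([314.6, 165.4], 0.56), ([254.1, 188.7], 0.15)]
amber_mid side [([267.0, 276.1], 0.28)]
bar_handle wrist []
bar_handle scene []
bar_handle side [([252.5, 169.2], 0.75)]
tray wrist []
tray scene [([313.8, 196.4], 0.73)]
tray side [([256.9, 189.9], 0.67), ([268.8, 276.2], 0.59), ([273.1, 296.3], 0.2)]
shift [-0.0016  0.0004  0.0244] twist 0.47 q [-0.3   0.65  0.45  1.83 -0.39  0.75  0.22] pos [ 0.5778 -0.0614  0.1189] [179.99   0.    82.47] t 18.83
```

View pics/wrist8.png

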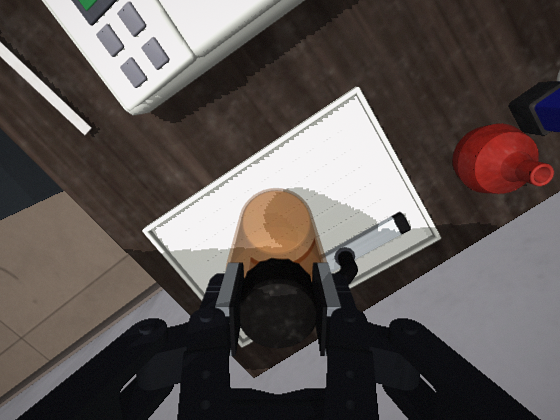

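The bottle is over the tray with the bar beside it (bar end at (400,222)) and there is room, so I lower and release.

Request:
{"name": "carry_out", "arguments": {
  "rows": [
    [[-0.002, 0, 0.012, 0], [-0.002, 0, 0.02, 0], [-0.002, 0, 0.0245, 0], [-0.002, 0, 0.025, 0], [-0.002, 0, 0.025, 0]]
  ]
}}

```text
clock: 19.25
position: [0.5768, -0.0634, 0.0932]
tool_rot: [-3.14, -0.0, 1.439]
force: [-3.0, 0.5, 4.0]
grip_width: 0.0326
finger_force: 53.8
```

Request:
{"name": "carry_out", "arguments": {
  "rows": [
    [[0, 0, 0, 0], [0, 0, 0, 0], [0, 0, 0, 0], [0, 0, 0, 0], [0, 0, -0.015, 0], [0, 0, -0.045, 0], [0, 0, -0.08, 0], [0, 0, -0.115, 0], [0, 0, -0.15, 0], [0, 0, -0.165, 0], [0, 0, -0.165, 0]]
  ],
  "grip": 0.055
}}

```text
clock: 20.17
position: [0.579, -0.0637, 0.2625]
tool_rot: [3.136, -0.001, 1.439]
force: [0.2, -1.0, -0.2]
grip_width: 0.0548
finger_force: 0.0
```

```bash
python3 c.py 9 amber_mid bar_handle; python3 go.py 0.563 0.131 0.24 116
```

```text
[ 0.579  -0.0637  0.2625] [179.6894  -0.0619  82.4632] [-0.3784  0.4701  0.5532  1.7058 -0.2809  1.0398  0.137 ]
amber_mid wrist []
amber_mid scene [([310.3, 172.1], 0.63)]
amber_mid side [([257.4, 175.3], 0.7), ([252.2, 165.3], 0.44)]
bar_handle wrist [([305.1, 221.4], 0.92)]
bar_handle scene [([318.8, 175.5], 0.67)]
bar_handle side [([253.6, 168.1], 0.62)]
shift [ 0.1909 -0.0397  0.0182] twist -33.54 q [-0.38  0.48  0.55  1.71 -0.28  1.04  0.14] pos [ 0.5774 -0.0634  0.2582] [-1.7995e+02  2.0000e-02  8.2460e+01] t 20.62
```

View pics/scene9.png

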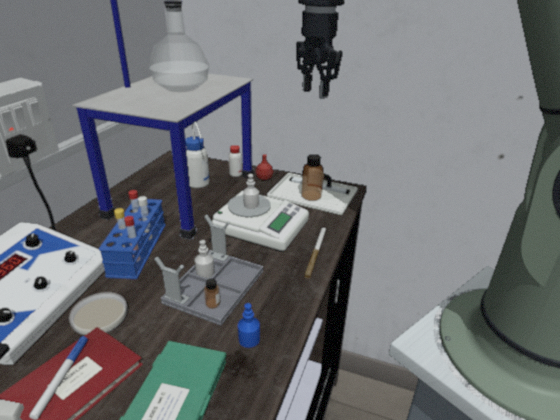

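The bottle stands upright in the tray at (312,180) with the bar behind it, so step 1 is met. Next is the weighed flask on the pan.

Request:
{"name": "carry_out", "arguments": {
  "rows": [
    [[0.02, -0.005, 0.002, -3], [0.05, -0.01, 0.005, -8], [0.08, -0.017, 0.008, -13], [0.11, -0.023, 0.012, -18], [0.14, -0.03, 0.016, -23], [0.168, -0.036, 0.02, -28], [0.185, -0.039, 0.035, -32], [0.191, -0.04, 0.05, -33.5], [0.191, -0.04, 0.06, -33.5], [0.191, -0.04, 0.06, -33.5], [0.191, -0.04, 0.06, -33.5]]
  ],
  "grip": 0.06
}}

```text
clock: 21.53
position: [0.5629, 0.13, 0.1986]
tool_rot: [-3.14, 0.001, 2.021]
force: [0.3, 0.2, 0.3]
grip_width: 0.0602
finger_force: 0.0
```

```bash
python3 c.py 10 done_mid pan; python3 go.py 0.563 0.131 0.065 116
```

```text
[0.5629 0.13   0.1986] [-179.9368    0.0296  115.821 ] [-0.581   0.5091  0.3555  1.7749 -0.2178  0.8973  0.3206]
done_mid wrist [([278.1, 207.3], 0.94)]
done_mid scene [([246.2, 323.4], 0.88), ([251.8, 186.4], 0.73)]
done_mid side [([322.5, 303.3], 0.68), ([232.1, 199.1], 0.64)]
pan wrist [([284.4, 192.0], 0.91)]
pan scene [([250.3, 204.9], 0.57)]
pan side [([271.0, 299.3], 0.7), ([235.1, 214.5], 0.67)]
shift [-1.00e-04 -1.00e-04  1.34e-01] twist -0.04 q [-0.58  0.51  0.35  1.77 -0.22  0.9   0.32] pos [0.563  0.1312 0.199 ] [179.98   0.   115.96] t 21.98
```

View pics/wrist10.png

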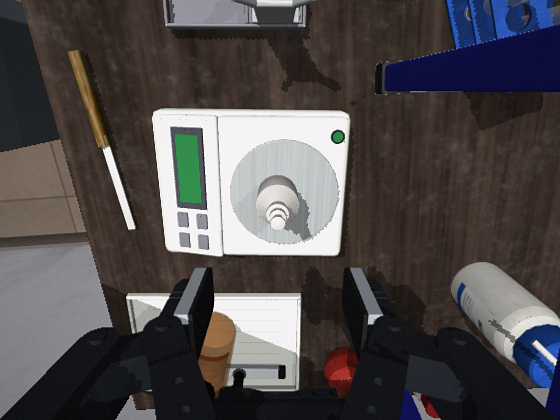

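The wrist view shows the pan circle centred at (285,191), the flask body at (278,200) and its stopper tip at (278,224). The amber bottle and bar are in the tray below.

```bash
python3 - <<'E'
from h import *
import pickle
np.set_printoptions(precision=4,suppress=True)
w=pickle.load(open("F10.pkl","rb"))["wrist"]
print("pan",atz(w,(285,191),.054),"mid",atz(w,(278.1,207.3),.0915),"tip",atz(w,(278,224),.129),"shoulder",atz(w,(277,192),.075))
E
python3 go.py 0.562 0.1305 0.065 116
```

```text
pan [0.5683 0.1357 0.054 ] mid [0.5638 0.131  0.0915] tip [0.5633 0.1319 0.129 ] shoulder [0.5598 0.1374 0.075 ]
shift [-1.00e-04 -1.20e-03  1.34e-01] twist -0.04 q [-0.58  0.51  0.35  1.77 -0.22  0.9   0.32] pos [0.563  0.1312 0.199 ] [179.98   0.   115.96] t 21.98
```

Request:
{"name": "carry_out", "arguments": {
  "rows": [
    [[0, 0, 0.02, 0], [0, 0, 0.05, 0], [0, 0, 0.08, 0], [0, 0, 0.105, 0], [0, 0, 0.122, 0], [0, 0, 0.131, 0], [0, 0, 0.134, 0], [0, 0, 0.134, 0], [0, 0, 0.134, 0]]
  ]
}}

```text
clock: 22.73
position: [0.5635, 0.1313, 0.0658]
tool_rot: [3.14, 0.0, 2.024]
force: [-0.4, -0.2, 0.2]
grip_width: 0.0599
finger_force: 0.0
```

Request:
{"name": "carry_out", "arguments": {
  "rows": [
    [[0, 0, 0, 0], [0, 0, 0, 0], [0, 0, 0, 0], [0, 0, 0, 0], [0, 0, 0, 0], [0, 0, 0, 0]]
  ],
  "grip": 0.0,
  "grip_force": 40
}}

```text
clock: 23.23
position: [0.5634, 0.1314, 0.0658]
tool_rot: [3.14, 0.0, 2.024]
force: [-2.4, -0.7, 9.8]
grip_width: 0.0318
finger_force: 38.8
```

Request:
{"name": "carry_out", "arguments": {
  "rows": [
    [[0, 0, -0.005, 0], [0, 0, -0.015, 0], [0, 0, -0.04, 0], [0, 0, -0.07, 0], [0, 0, -0.1, 0], [0, 0, -0.12, 0], [0, 0, -0.12, 0], [0, 0, -0.12, 0]]
  ]
}}

```text
clock: 23.9
position: [0.5634, 0.1315, 0.1865]
tool_rot: [3.139, 0.0, 2.024]
force: [-0.2, 0.8, -0.7]
grip_width: 0.0322
finger_force: 40.1
```

```bash
python3 c.py 11 done_mid; python3 go.py 0.460 0.344 0.185 116
```

```text
[0.5634 0.1315 0.1865] [179.8509   0.0008 115.9751] [-0.5791  0.5238  0.3512  1.787  -0.228   0.8681  0.3298]
done_mid wrist [([276.5, 315.7], 0.57)]
done_mid scene [([250.1, 136.8], 0.73), ([245.0, 323.1], 0.56)]
done_mid side [([326.3, 304.2], 0.65), ([256.0, 190.1], 0.65), ([229.3, 154.0], 0.6)]
shift [ 0.2364  0.001  -0.0009] twist -0.03 q [-0.58  0.53  0.35  1.79 -0.23  0.87  0.33] pos [0.5626 0.1311 0.1841] [-179.92    0.    115.97] t 24.2
```

View pics/wrist11.png

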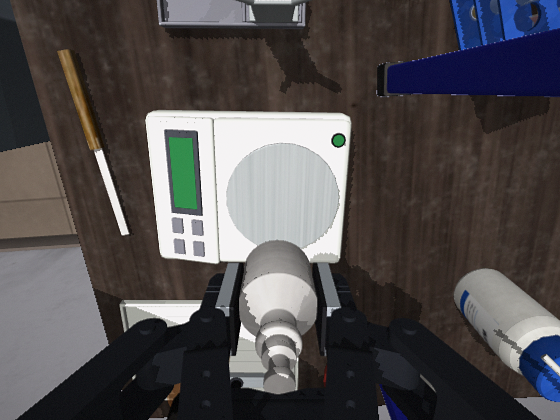

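The flask is held upright between the fingers, its stopper tip at (277,378). The empty pan circle is centred at (283,196).

Request:
{"name": "carry_out", "arguments": {
  "rows": [
    [[0.01, 0, 0, 0], [0.03, 0, 0, 0], [0.06, 0, 0, 0], [0.095, 0, 0, 0], [0.13, 0, 0, 0], [0.165, 0, 0, 0], [0.195, 0, 0, 0], [0.22, 0, 0, 0], [0.233, 0, 0, 0], [0.237, 0, 0, 0], [0.237, 0, 0, 0], [0.237, 0, 0, 0]]
  ]
}}

```text
clock: 25.2
position: [0.4596, 0.3433, 0.1847]
tool_rot: [-3.141, 0.001, 2.023]
force: [0.1, -0.6, -0.7]
grip_width: 0.0326
finger_force: 40.0
```

Request:
{"name": "carry_out", "arguments": {
  "rows": [
    [[0, 0, 0.02, 0], [0, 0, 0.05, 0], [0, 0, 0.075, 0], [0, 0, 0.09, 0], [0, 0, 0.09, 0], [0, 0, 0.09, 0]]
  ]
}}

```text
clock: 25.7
position: [0.4598, 0.3429, 0.0947]
tool_rot: [-3.141, 0.001, 2.022]
force: [-0.2, 0.5, -0.9]
grip_width: 0.0325
finger_force: 40.0
```

```bash
python3 c.py 12 done_mid next_mid empty_pocket oil_mid; python3 go.py 0.4592 0.3447 0.016 116
python3 - <<'E'
from h import *
import pickle
np.set_printoptions(precision=4,suppress=True)
w=pickle.load(open("F11.pkl","rb"))["wrist"]
print("tip vs TCP .5626 .1311:",atz(w,(277,378),.247),"pan",atz(w,(283,196),.054))
E
```

```text
[0.4598 0.3429 0.0947] [-179.9437    0.0505  115.8531] [-0.9446  0.6443  0.2862  1.8573 -0.2723  0.6793 -0.0482]
done_mid wrist [([279.2, 317.6], 0.98), ([14.2, 131.4], 0.64)]
done_mid scene [([188.3, 233.5], 0.95), ([246.6, 322.8], 0.77)]
done_mid side [([324.0, 304.8], 0.59), ([237.7, 254.7], 0.55)]
next_mid wrist [([200.1, 284.1], 0.62)]
next_mid scene [([204.7, 257.4], 0.58)]
next_mid side [([237.0, 271.2], 0.66)]
empty_pocket wrist [([276.6, 211.7], 0.65)]
empty_pocket scene [([194.6, 285.8], 0.56), ([210.9, 290.5], 0.16)]
empty_pocket side [([242.0, 301.3], 0.59)]
oil_mid wrist [([182.4, 195.1], 0.73)]
oil_mid scene [([207.0, 294.0], 0.67)]
oil_mid side []
shift [0.0003 0.0002 0.0788] twist -0.03 q [-0.95  0.64  0.29  1.86 -0.27  0.68 -0.05] pos [0.4591 0.3443 0.0948] [-180.      0.    115.97] t 26.45
tip vs TCP .5626 .1311: [0.5626 0.1343 0.247 ] pan [0.5678 0.1358 0.054 ]
```

View pics/wrist12.png

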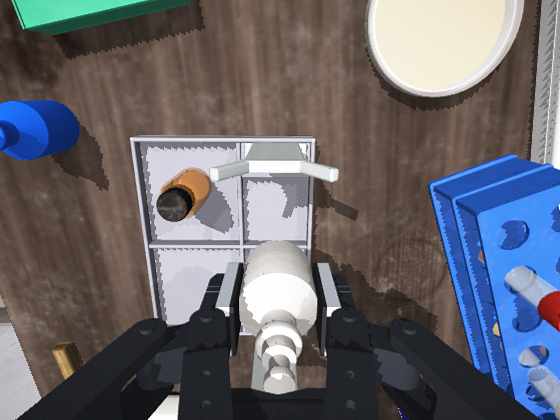

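The pocket is ahead of the held flask, with side walls at columns 242 and 309, the divider at row 243 and the end wall at row 140. The bracket stands at (275,165) and the oil bottle at (180,200).

Run:
```python
from h import *
import pickle
np.set_printoptions(precision=4,suppress=True)
w=pickle.load(open("F12.pkl","rb"))["wrist"]
a,b=atz(w,(276,143),.014),atz(w,(276,242),.014);print(a,b,np.linalg.norm(a-b))
l,r=atz(w,(241,243),.014),atz(w,(309,244),.014);print(l,r,np.linalg.norm(l-r),(l+r)/2)
print("net",atz(w,(276.6,211.7),.004),"oil",atz(w,(182.4,195.1),.03))
```

```text
[0.4362 0.3911 0.014 ] [0.4669 0.3277 0.014 ] 0.07043849385580883
[0.4446 0.316  0.014 ] [0.4889 0.3366 0.014 ] 0.048845391510182704 [0.4668 0.3263 0.014 ]
net [0.4587 0.3454 0.004 ] oil [0.3961 0.3377 0.03  ]
```

Request:
{"name": "carry_out", "arguments": {
  "rows": [
    [[0, 0, 0.02, 0], [0, 0, 0.04, 0], [0, 0, 0.055, 0], [0, 0, 0.065, 0], [0, 0, 0.072, 0], [0, 0, 0.074, 0], [0, 0, 0.074, 0]]
  ]
}}

```text
clock: 27.03
position: [0.4592, 0.3442, 0.0207]
tool_rot: [-3.141, 0.0, 2.024]
force: [0.3, -0.2, -1.0]
grip_width: 0.032
finger_force: 40.0
```

Request:
{"name": "carry_out", "arguments": {
  "rows": [
    [[0, 0, 0.003, 0], [0, 0, 0.005, 0], [0, 0, 0.005, 0], [0, 0, 0.005, 0]]
  ]
}}

```text
clock: 27.37
position: [0.4593, 0.3444, 0.0161]
tool_rot: [3.141, -0.0, 2.024]
force: [-0.3, -0.1, -0.4]
grip_width: 0.0324
finger_force: 40.0
```

Request:
{"name": "carry_out", "arguments": {
  "rows": [
    [[0, 0, 0.001, 0], [0, 0, 0.001, 0], [0, 0, 0.001, 0], [0, 0, 0.001, 0], [0, 0, -0.01, 0], [0, 0, -0.03, 0], [0, 0, -0.06, 0], [0, 0, -0.09, 0], [0, 0, -0.12, 0], [0, 0, -0.13, 0], [0, 0, -0.13, 0]]
  ],
  "grip": 0.046
}}

```text
clock: 28.28
position: [0.4602, 0.3452, 0.1492]
tool_rot: [3.137, -0.002, 2.024]
force: [-0.9, 0.9, -0.5]
grip_width: 0.0458
finger_force: 0.0
```

```bash
python3 c.py 13 done_mid next_mid; python3 go.py 0.478 0.3035 0.10 116
```

```text
[0.4602 0.3452 0.1492] [179.7418  -0.0948 115.9624] [-0.9736  0.5658  0.3225  1.8265 -0.244   0.7832 -0.0717]
done_mid wrist [([276.1, 210.8], 0.9), ([67.6, 127.9], 0.59)]
done_mid scene [([186.6, 268.1], 0.96), ([246.8, 323.9], 0.62)]
done_mid side [([326.5, 304.5], 0.94), ([238.5, 288.2], 0.46)]
next_mid wrist [([275.7, 258.5], 0.86)]
next_mid scene [([206.0, 259.0], 0.65)]
next_mid side [([237.8, 271.3], 0.54)]
shift [-0.0448 -0.0007  0.0452] twist -0.04 q [-0.97  0.57  0.32  1.83 -0.24  0.78 -0.07] pos [0.459  0.3441 0.1452] [-1.7995e+02  2.0000e-02  1.1596e+02] t 28.73
```

View pics/wrist13.png

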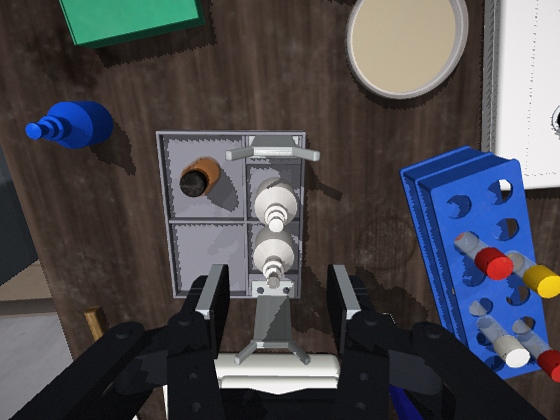

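Both flasks stand upright in the two back pockets: weighed body at (276,200), next body at (274,250). The oil bottle is untouched. I have now viewed 14 pictures, so from here I rely on numbers only.

Run:
```python
from h import *
import pickle
np.set_printoptions(precision=4,suppress=True)
F=pickle.load(open("F13.pkl","rb"));w=F["wrist"]
print("done",atz(w,(276.1,210.8),.0415),atz(w,(276,225),.079),atz(w,(276,194),.024)); print("next",atz(w,(275.7,258.5),.0415),atz(w,(272,277),.079),atz(w,(274,243),.024))
print("tri next",tri([(w,(275.7,258.5)),(F["scene"],(206,259)),(F["side"],(237.8,271.3))]),"done",tri([(w,(276.1,210.8)),(F["scene"],(186.6,268.1)),(F["side"],(238.5,288.2))]))
```

```text
done [0.4614 0.3432 0.0415] [0.46   0.3459 0.079 ] [0.4577 0.3507 0.024 ]
next [0.4793 0.3058 0.0415] [0.4748 0.309  0.079 ] [0.4754 0.3104 0.024 ]
tri next [0.4827 0.2986 0.0333] done [0.4623 0.3465 0.0449]
```

Request:
{"name": "carry_out", "arguments": {
  "rows": [
    [[-0.015, 0, 0, 0], [-0.034, -0.001, 0, 0], [-0.042, -0.001, 0.005, 0], [-0.042, -0.001, 0.03, 0], [-0.042, -0.001, 0.05, 0], [-0.042, -0.001, 0.05, 0], [-0.042, -0.001, 0.05, 0]]
  ],
  "grip": 0.054
}}

```text
clock: 29.32
position: [0.4762, 0.3058, 0.0951]
tool_rot: [-3.14, 0.001, 2.024]
force: [0.3, -0.4, 0.2]
grip_width: 0.0541
finger_force: 0.0
```

```bash
python3 - <<'E'
from h import *
np.set_printoptions(precision=4,suppress=True)
s=bot.observe();print(s["position"])
for i in range(2):
    w=bot.grab_frame("wrist")
    for l in("next_mid","done_mid"):
        print(l,[(atz(w,d["position"],.0415)[:2],np.round(d["position"]),round(d["conf"],2)) for d in bot.spot_point(w,l)[:3]])
    for d in bot.regions_of(w,"next_mid")[:2]:
        m=d["region"];ys,xs=np.nonzero(m);print("reg",round(d["conf"],2),m.sum(),xs.min(),xs.max(),ys.min(),ys.max(),[ (y,xs[ys==y].min(),xs[ys==y].max()) for y in range(ys.min(),ys.max(),12)])
E
python3 go.py 0.4765 0.306 0.016 116
```

```text
[0.4762 0.3058 0.0951]
next_mid [(array([0.4787, 0.3058]), array([280., 238.]), 0.6)]
done_mid [(array([0.4611, 0.3443]), array([282., 171.]), 0.76)]
reg 0.89 2998 251 305 196 274 [(196, np.int64(278), np.int64(283)), (208, np.int64(257), np.int64(298)), (220, np.int64(255), np.int64(301)), (232, np.int64(252), np.int64(304)), (244, np.int64(252), np.int64(302)), (256, np.int64(263), np.int64(291)), (268, np.int64(269), np.int64(285))]
reg 0.4 34995 124 348 63 377 [(63, np.int64(210), np.int64(234)), (75, np.int64(124), np.int64(347)), (87, np.int64(126), np.int64(319)), (99, np.int64(127), np.int64(318)), (111, np.int64(129), np.int64(317)), (123, np.int64(130), np.int64(317)), (135, np.int64(132), np.int64(316)), (147, np.int64(133), np.int64(315)), (159, np.int64(136), np.int64(316)), (171, np.int64(137), np.int64(315)), (183, np.int64(138), np.int64(314)), (195, np.int64(141), np.int64(314)), (207, np.int64(142), np.int64(314)), (219, np.int64(144), np.int64(313)), (231, np.int64(145), np.int64(312)), (243, np.int64(146), np.int64(312)), (255, np.int64(148), np.int64(311)), (267,
[... 245 characters left out ...]
4(300)), (351, np.int64(242), np.int64(308)), (363, np.int64(229), np.int64(322)), (375, np.int64(226), np.int64(325))]
next_mid [(array([0.4774, 0.3056]), array([276., 236.]), 0.76)]
done_mid [(array([0.4605, 0.3428]), array([278., 173.]), 0.95)]
reg 0.76 3005 249 301 197 274 [(197, np.int64(268), np.int64(283)), (209, np.int64(254), np.int64(297)), (221, np.int64(251), np.int64(300)), (233, np.int64(249), np.int64(301)), (245, np.int64(251), np.int64(299)), (257, np.int64(263), np.int64(287)), (269, np.int64(266), np.int64(283))]
shift [-0.0002 -0.0005  0.0803] twist -0.02 q [-0.88  0.63  0.29  1.88 -0.27  0.67  0.03] pos [0.4768 0.3063 0.0963] [ 1.7995e+02 -1.0000e-02  1.1598e+02] t 29.72
```

Aligned, so I go down and grip.

Request:
{"name": "carry_out", "arguments": {
  "rows": [
    [[0, 0, 0.02, 0], [0, 0, 0.045, 0], [0, 0, 0.065, 0], [0, 0, 0.076, 0], [0, 0, 0.08, 0], [0, 0, 0.08, 0], [0, 0, 0.08, 0]]
  ]
}}

```text
clock: 30.3
position: [0.4771, 0.3062, 0.0166]
tool_rot: [3.141, -0.0, 2.024]
force: [-0.6, -0.3, 0.7]
grip_width: 0.0537
finger_force: 0.0
```

Request:
{"name": "carry_out", "arguments": {
  "rows": [
    [[0, 0, 0, 0], [0, 0, 0, 0], [0, 0, 0, 0], [0, 0, 0, 0], [0, 0, 0, 0], [0, 0, 0, 0]]
  ],
  "grip": 0.0,
  "grip_force": 40
}}

```text
clock: 30.8
position: [0.4772, 0.3065, 0.017]
tool_rot: [3.14, -0.0, 2.024]
force: [-1.7, -1.0, 9.1]
grip_width: 0.0322
finger_force: 38.9
```

Request:
{"name": "carry_out", "arguments": {
  "rows": [
    [[0, 0, -0.005, 0], [0, 0, -0.015, 0], [0, 0, -0.04, 0], [0, 0, -0.075, 0], [0, 0, -0.11, 0], [0, 0, -0.145, 0], [0, 0, -0.16, 0], [0, 0, -0.165, 0], [0, 0, -0.165, 0]]
  ]
}}

```text
clock: 31.55
position: [0.477, 0.3065, 0.1826]
tool_rot: [3.139, -0.001, 2.024]
force: [0.6, -0.3, -1.5]
grip_width: 0.032
finger_force: 40.0
```

```bash
python3 go.py 0.5682 0.1354 0.18 116
python3 - <<'E'
from h import *
np.set_printoptions(precision=4,suppress=True)
s=bot.observe();z=s["position"][2]-.016+.004;print(s["position"])
w=bot.grab_frame("wrist")
for l in("next_mid","done_mid"):
    print(l,[(atz(w,d["position"],z+.0375)[:2],np.round(d["position"]),round(d["conf"],2)) for d in bot.spot_point(w,l)[:3]])
for d in bot.regions_of(w,"next_mid")[:1]:
    m=d["region"];ys,xs=np.nonzero(m);y=ys.max()-2;x=xs[ys==y].mean();print("tip",x,y,atz(w,(x,y-4),z+.075))
E
```

```text
shift [-0.1938  0.0071  0.0024] twist -0.03 q [-0.92  0.51  0.35  1.82 -0.22  0.85 -0.02] pos [0.477  0.3065 0.1826] [ 1.7985e+02 -5.0000e-02  1.1597e+02] t 31.55
[0.477  0.3065 0.1826]
next_mid [(array([0.4794, 0.305 ]), array([279., 320.]), 0.94)]
done_mid [(array([0.4485, 0.3671]), array([278., 149.]), 0.91), (array([0.3811, 0.3635]), array([81., 66.]), 0.67)]
tip 277.5 391 [0.4768 0.3085 0.2456]
```

Request:
{"name": "carry_out", "arguments": {
  "rows": [
    [[-0.01, 0, 0, 0], [-0.03, 0.001, 0, 0], [-0.06, 0.002, 0, 0], [-0.095, 0.004, 0, 0], [-0.13, 0.005, 0, 0], [-0.16, 0.006, 0, 0], [-0.183, 0.007, 0, 0], [-0.193, 0.007, 0, 0], [-0.194, 0.007, 0.01, 0], [-0.194, 0.007, 0.03, 0], [-0.194, 0.007, 0.05, 0], [-0.194, 0.007, 0.055, 0]]
  ]
}}

```text
clock: 32.75
position: [0.5657, 0.1354, 0.1223]
tool_rot: [-3.137, -0.001, 2.025]
force: [-0.1, 0.3, -1.0]
grip_width: 0.0321
finger_force: 39.9
```

```bash
python3 - <<'E'
from h import *
np.set_printoptions(precision=4,suppress=True)
F={n:bot.grab_frame(n) for n in("wrist","scene","side")}
for n,f in F.items(): print(n,[(atz(f,d["position"],.054)[:2],np.round(d["position"]),round(d["conf"],2)) for d in bot.spot_point(f,"pan")[:2]])
f=F["wrist"];g=f["pixels"].astype(int)
E
python3 go.py 0.5684 0.1354 0.066 116
```

```text
wrist [(array([0.5692, 0.1317]), array([279., 234.]), 0.94)]
scene [(array([0.5742, 0.1326]), array([247., 203.]), 0.61)]
side [(array([0.5575, 0.1324]), array([236., 215.]), 0.95)]
shift [0.0002 0.0002 0.0607] twist -0.01 q [-0.56  0.61  0.32  1.81 -0.27  0.76  0.36] pos [0.5683 0.1351 0.1267] [1.7993e+02 1.0000e-02 1.1599e+02] t 33.05
```

Request:
{"name": "carry_out", "arguments": {
  "rows": [
    [[0, 0, 0.02, 0], [0, 0, 0.038, 0], [0, 0, 0.05, 0], [0, 0, 0.057, 0], [0, 0, 0.06, 0], [0, 0, 0.0605, 0], [0, 0, 0.0605, 0]]
  ]
}}

```text
clock: 33.63
position: [0.5679, 0.1347, 0.0666]
tool_rot: [3.141, -0.0, 2.024]
force: [-8.3, -1.3, 14.9]
grip_width: 0.0321
finger_force: 41.9
```

Request:
{"name": "carry_out", "arguments": {
  "rows": [
    [[0, 0, 0, 0], [0, 0, 0, 0], [0, 0, 0, 0], [0, 0, 0, 0], [0, 0, -0.01, 0], [0, 0, -0.03, 0], [0, 0, -0.06, 0], [0, 0, -0.09, 0], [0, 0, -0.12, 0], [0, 0, -0.14, 0], [0, 0, -0.14, 0], [0, 0, -0.14, 0]]
  ],
  "grip": 0.055
}}

```text
clock: 34.63
position: [0.5683, 0.1349, 0.2068]
tool_rot: [3.139, 0.0, 2.024]
force: [-0.5, 1.0, 0.4]
grip_width: 0.055
finger_force: 0.0
```

```bash
python3 - <<'E'
from h import *
np.set_printoptions(precision=4,suppress=True)
F={n:bot.grab_frame(n) for n in("wrist","scene","side")}
for l,z in(("next_mid",.0915),("pan",.054),("done_mid",.0915),("done_mid",.0415),("oil_mid",.03),("amber_mid",.059)):
  for n,f in F.items(): print(l,z,n,[(atz(f,d["position"],z)[:2],np.round(d["position"]),round(d["conf"],2)) for d in bot.spot_point(f,l)[:2]])
E
python3 go.py 0.577 -0.0635 0.20 82
```

```text
next_mid 0.0915 wrist [(array([0.5698, 0.1318]), array([276., 209.]), 0.73)]
next_mid 0.0915 scene [(array([0.5656, 0.1339]), array([249., 190.]), 0.87)]
next_mid 0.0915 side [(array([0.5688, 0.1309]), array([230., 201.]), 0.58)]
pan 0.054 wrist []
pan 0.054 scene [(array([0.5591, 0.1376]), array([249., 206.]), 0.91)]
pan 0.054 side [(array([0.5643, 0.1299]), array([234., 214.]), 0.79)]
done_mid 0.0915 wrist []
done_mid 0.0915 scene [(array([0.409 , 0.3666]), array([190., 268.]), 0.83), (array([0.2481, 0.3661]), array([249., 326.]), 0.79)]
done_mid 0.0915 side [(array([0.2867, 0.3815]), array([326., 303.]), 0.68), (array([0.4373, 0.3871]), array([242., 286.]), 0.65)]
done_mid 0.0415 wrist []
done_mid 0.0415 scene [(array([0.4667, 0.339 ]), array([190., 268.]), 0.83), (array([0.287 , 0.3384]), array([249., 326.]), 0.79)]
done_mid 0.0415 side [(array([0.2937, 0.3348]), array([326., 303.]), 0.68), (array([0.4593, 0.341 ]), array([242., 286.]), 0.65)]
oil_mid 0.03 wrist []
oil_mid 0.03 scene [(array([0.3999, 0.3385]), array([210., 292.]), 0.76)]
oil_mid 0.03 side [(array([0.4   , 0.3397]), array([271., 297.]), 0.82)]
amber_mid 0.059 wrist [(array([ 0.5762, -0.0724]), array([198., 363.]), 0.88)]
amber_mid 0.059 scene [(array([0.5563, 0.1358]), array([251., 205.]), 0.73), (array([ 0.574 , -0.0657]), array([312., 177.]), 0.57)]
amber_mid 0.059 side [(array([ 0.5736, -0.0635]), array([257., 175.]), 0.68)]
shift [-0.1822 -0.0786  0.0053] twist 33.97 q [-0.59  0.51  0.37  1.75 -0.22  0.92  0.32] pos [0.5679 0.1348 0.2053] [180.     0.   115.97] t 35.68
```

Request:
{"name": "carry_out", "arguments": {
  "rows": [
    [[-0.02, -0.008, 0, 3], [-0.045, -0.02, 0, 8], [-0.075, -0.033, 0, 13], [-0.105, -0.046, 0, 18], [-0.135, -0.059, 0, 23], [-0.16, -0.07, 0, 28], [-0.176, -0.076, 0.005, 32], [-0.182, -0.0786, 0.015, 34], [-0.182, -0.0786, 0.025, 34], [-0.182, -0.0786, 0.025, 34], [-0.182, -0.0786, 0.025, 34]]
  ],
  "grip": 0.06
}}

```text
clock: 36.6
position: [0.5766, -0.0616, 0.1793]
tool_rot: [-3.14, -0.0, 1.434]
force: [-0.4, 0.5, 0.6]
grip_width: 0.0599
finger_force: 0.0
```

```bash
python3 - <<'E'
from h import *
np.set_printoptions(precision=4,suppress=True)
w=bot.grab_frame("wrist")
for d in bot.regions_of(w,"amber_mid")[:2]:
    m=d["region"];ys,xs=np.nonzero(m);print(round(d["conf"],2),m.sum(),xs.min(),xs.max(),ys.min(),ys.max())
    dark=m&(w["pixels"].max(2)<60);ys,xs=np.nonzero(dark);print("cap",len(xs),np.median(xs),np.median(ys),atz(w,(np.median(xs),np.median(ys)),.112))
E
python3 go.py 0.577 -0.0635 0.0935 82
```

```text
0.65 5139 242 311 166 261
cap 2287 276.0 234.0 [ 0.5749 -0.0657  0.112 ]
shift [-0.0016  0.0002  0.0868] twist 0.13 q [-0.35  0.57  0.52  1.79 -0.35  0.88  0.19] pos [ 0.5771 -0.0619  0.1803] [-1.7999e+02 -2.0000e-02  8.2130e+01] t 36.7
```

Request:
{"name": "carry_out", "arguments": {
  "rows": [
    [[-0.002, 0, 0.02, 0], [-0.002, 0, 0.045, 0], [-0.002, 0, 0.065, 0], [-0.002, 0, 0.079, 0], [-0.002, 0, 0.0855, 0], [-0.002, 0, 0.087, 0], [-0.002, 0, 0.087, 0], [-0.002, 0, 0.087, 0]]
  ]
}}

```text
clock: 37.37
position: [0.5772, -0.0651, 0.0943]
tool_rot: [3.14, -0.0, 1.431]
force: [-0.7, -0.1, -0.1]
grip_width: 0.0599
finger_force: 0.0
```

Request:
{"name": "carry_out", "arguments": {
  "rows": [
    [[0, 0, 0, 0], [0, 0, 0, 0], [0, 0, 0, 0], [0, 0, 0, 0], [0, 0, 0, 0], [0, 0, 0, 0]]
  ],
  "grip": 0.0,
  "grip_force": 50
}}

```text
clock: 37.87
position: [0.5769, -0.0653, 0.0942]
tool_rot: [3.141, -0.0, 1.431]
force: [-3.3, 1.6, 10.6]
grip_width: 0.0327
finger_force: 48.7
```

Request:
{"name": "carry_out", "arguments": {
  "rows": [
    [[0, 0, -0.005, 0], [0, 0, -0.015, 0], [0, 0, -0.04, 0], [0, 0, -0.075, 0], [0, 0, -0.11, 0], [0, 0, -0.145, 0], [0, 0, -0.16, 0], [0, 0, -0.17, 0], [0, 0, -0.17, 0], [0, 0, -0.17, 0]]
  ]
}}

```text
clock: 38.7
position: [0.5763, -0.065, 0.2629]
tool_rot: [-3.141, -0.0, 1.431]
force: [-0.4, -0.6, -2.2]
grip_width: 0.0322
finger_force: 50.2
```

```bash
python3 go.py 0.43 0.267 0.262 116
```

```text
shift [ 0.3084 -0.1912  0.001 ] twist -34.02 q [-0.39  0.47  0.57  1.71 -0.29  1.05  0.14] pos [ 0.5763 -0.065   0.2629] [-1.7998e+02 -1.0000e-02  8.1980e+01] t 38.7
```

Request:
{"name": "carry_out", "arguments": {
  "rows": [
    [[0.01, -0.006, 0, -1], [0.035, -0.022, 0, -4], [0.065, -0.04, 0, -8], [0.095, -0.059, 0, -12], [0.125, -0.078, 0, -16], [0.155, -0.096, 0, -20], [0.185, -0.115, 0, -24], [0.215, -0.133, 0, -27], [0.245, -0.152, 0, -30], [0.272, -0.169, 0, -32], [0.294, -0.182, 0, -34], [0.305, -0.189, 0, -34]]
  ]
}}

```text
clock: 39.7
position: [0.4294, 0.2663, 0.2619]
tool_rot: [-3.139, -0.0, 2.031]
force: [0.7, 0.0, -2.0]
grip_width: 0.0322
finger_force: 50.2
```

```bash
python3 go.py 0.429 0.268 0.12 116
```

```text
shift [0.0017 0.0007 0.1419] twist 0.36 q [-0.95  0.31  0.36  1.89 -0.13  0.97 -0.08] pos [0.4294 0.2663 0.2619] [-1.7986e+02 -2.0000e-02  1.1636e+02] t 39.7
```

Request:
{"name": "carry_out", "arguments": {
  "rows": [
    [[0.001, 0, 0.01, 0.4], [0.001, 0, 0.035, 0.4], [0.001, 0, 0.065, 0.4], [0.001, 0, 0.095, 0.4], [0.001, 0, 0.118, 0.4], [0.001, 0, 0.133, 0.4], [0.001, 0, 0.14, 0.4], [0.001, 0, 0.14, 0.4], [0.001, 0, 0.14, 0.4]]
  ]
}}

```text
clock: 40.45
position: [0.4316, 0.2636, 0.1232]
tool_rot: [-3.141, 0.0, 2.017]
force: [0.6, -0.3, -1.7]
grip_width: 0.0324
finger_force: 50.2
```

```bash
python3 go.py 0.429 0.268 0.096 116
python3 - <<'E'
from h import *
np.set_printoptions(precision=4,suppress=True)
s=bot.observe();z=s["position"][2]-.091
for n in("scene","side"):
    f=bot.grab_frame(n)
    for l,h in(("amber_mid",z+.056),("amber_pocket",.004)): print(n,l,[(atz(f,d["position"],h)[:2],round(d["conf"],2)) for d in bot.spot_point(f,l)[:2]])
E
```

```text
shift [ 0.0051 -0.0004  0.0272] twist -0.45 q [-0.88  0.51  0.29  2.02 -0.23  0.64  0.01] pos [0.4316 0.2636 0.1232] [-1.7995e+02  3.0000e-02  1.1555e+02] t 40.45
scene amber_mid [(array([0.4249, 0.2622]), 0.71)]
scene amber_pocket [(array([0.4311, 0.2603]), 0.89)]
side amber_mid [(array([0.4394, 0.2589]), 0.8)]
side amber_pocket [(array([0.4311, 0.2664]), 0.6)]
```

Request:
{"name": "carry_out", "arguments": {
  "rows": [
    [[0.003, 0, 0, -0.4], [0.005, 0, 0, -0.4], [0.005, 0, 0.008, -0.4], [0.005, 0, 0.016, -0.4], [0.005, 0, 0.022, -0.4], [0.005, 0, 0.022, -0.4], [0.005, 0, 0.022, -0.4]]
  ]
}}

```text
clock: 41.33
position: [0.4293, 0.2682, 0.1007]
tool_rot: [-3.14, 0.0, 2.024]
force: [-0.6, -0.8, -1.1]
grip_width: 0.0325
finger_force: 50.2
```

```bash
python3 go.py 0.429 0.268 0.0945 116
```

```text
shift [-0.     -0.0003  0.0062] twist -0.05 q [-0.88  0.55  0.27  2.03 -0.25  0.6   0.02] pos [0.4293 0.2682 0.1007] [-1.7993e+02  3.0000e-02  1.1595e+02] t 41.33
```

Request:
{"name": "carry_out", "arguments": {
  "rows": [
    [[0, 0, 0.003, 0], [0, 0, 0.006, 0], [0, 0, 0.006, 0], [0, 0, 0.006, 0]]
  ]
}}

```text
clock: 41.67
position: [0.4297, 0.2686, 0.0953]
tool_rot: [3.141, -0.0, 2.024]
force: [0.4, 1.0, -1.8]
grip_width: 0.0324
finger_force: 50.3
```

Request:
{"name": "carry_out", "arguments": {
  "rows": [
    [[0, 0, 0, 0], [0, 0, 0, 0], [0, 0, 0, 0], [0, 0, 0, 0], [0, 0, -0.01, 0], [0, 0, -0.03, 0], [0, 0, -0.06, 0], [0, 0, -0.09, 0], [0, 0, -0.12, 0], [0, 0, -0.15, 0], [0, 0, -0.16, 0], [0, 0, -0.16, 0]]
  ],
  "grip": 0.055
}}

```text
clock: 42.67
position: [0.4303, 0.2691, 0.2583]
tool_rot: [3.137, -0.002, 2.024]
force: [-0.2, -0.7, -0.7]
grip_width: 0.0547
finger_force: 0.0
```

```bash
python3 - <<'E'
from h import *
np.set_printoptions(precision=4,suppress=True)
for n in("wrist","scene","side"):
    f=bot.grab_frame(n)
    for l,h in(("amber_mid",.06),("oil_mid",.03),("bar_handle",.039)): print(n,l,[(atz(f,d["position"],h)[:2],round(d["conf"],2)) for d in bot.spot_point(f,l)[:2]])
    if n=="wrist":
      for d in bot.regions_of(f,"amber_mid")[:1]:
        m=d["region"]&(f["pixels"].max(2)<60);ys,xs=np.nonzero(m);print("cap",len(xs),atz(f,(np.median(xs),np.median(ys)),.113))
E
python3 go.py 0.605 -0.1215 0.22 25
```

```text
wrist amber_mid []
wrist oil_mid [(array([0.3977, 0.3397]), 0.58)]
wrist bar_handle []
cap 1278 [0.4297 0.2669 0.113 ]
scene amber_mid [(array([0.4285, 0.2669]), 0.8)]
scene oil_mid [(array([0.4006, 0.3422]), 0.97), (array([0.4318, 0.3555]), 0.16)]
scene bar_handle [(array([ 0.5955, -0.1088]), 0.92)]
side amber_mid [(array([0.435 , 0.2615]), 0.73)]
side oil_mid [(array([0.3992, 0.3384]), 0.7)]
side bar_handle [(array([ 0.6164, -0.1175]), 0.73), (array([0.4624, 0.3441]), 0.2)]
shift [-0.4275 -0.013   0.0352] twist 90.96 q [-0.96  0.32  0.37  1.89 -0.14  0.95 -0.08] pos [0.4295 0.2685 0.2552] [-1.7999e+02  1.0000e-02  1.1596e+02] t 43.32
```

Request:
{"name": "carry_out", "arguments": {
  "rows": [
    [[-0.015, 0, 0, 2], [-0.045, -0.001, 0, 8], [-0.08, -0.002, 0, 15], [-0.115, -0.003, 0, 22], [-0.15, -0.004, 0, 29], [-0.19, -0.005, 0, 36], [-0.23, -0.007, 0, 43], [-0.27, -0.008, 0, 50], [-0.31, -0.009, 0, 57], [-0.35, -0.01, 0, 64], [-0.385, -0.011, 0.01, 71], [-0.41, -0.012, 0.02, 78]]
  ]
}}

```text
clock: 44.32
position: [0.599, -0.1093, 0.2355]
tool_rot: [3.14, -0.0, 0.654]
force: [-0.3, 0.1, -0.2]
grip_width: 0.0548
finger_force: 0.0
```

Request:
{"name": "carry_out", "arguments": {
  "rows": [
    [[0, 0, 0, 3], [0, 0, 0.01, 9], [0, 0, 0.02, 12.5], [0, 0, 0.03, 12.9], [0, 0, 0.03, 12.9], [0, 0, 0.03, 12.9]]
  ]
}}

```text
clock: 44.82
position: [0.598, -0.1054, 0.2051]
tool_rot: [-3.141, 0.001, 0.44]
force: [-0.4, -0.3, 0.4]
grip_width: 0.0551
finger_force: 0.0
```

```bash
python3 go.py 0.6055 -0.1218 0.022 25
python3 - <<'E'
from h import *
np.set_printoptions(precision=4,suppress=True)
f=bot.grab_frame("wrist")
for l,h in(("bar_handle",.039),): print(l,[(atz(f,d["position"],h)[:2],round(d["conf"],2)) for d in bot.spot_point(f,l)[:2]])
for d in bot.regions_of(f,"bar_handle")[:1]:
    ys,xs=np.nonzero(d["region"]);P=np.array([atz(f,(x,y),.02)[:2] for x,y in zip(xs[::20],ys[::20])]);u,s,v=np.linalg.svd(P-P.mean(0));print(P.mean(0),v[0],np.degrees(np.arctan2(v[0][1],v[0][0])))
E
```

```text
shift [-1.000e-04  1.800e-02  1.831e-01] twist 0.18 q [-0.41  0.65  0.76  1.7  -0.51  1.   -0.6 ] pos [ 0.598  -0.1054  0.2051] [-1.7999e+02  4.0000e-02  2.5180e+01] t 44.82
bar_handle [(array([ 0.6006, -0.1226]), 0.59)]
[ 0.6108 -0.1181] [-0.9032 -0.4291] -154.5879313936175
```

Request:
{"name": "carry_out", "arguments": {
  "rows": [
    [[0, 0.012, 0, 0], [0, 0.018, 0.02, 0], [0, 0.018, 0.05, 0], [0, 0.018, 0.085, 0], [0, 0.018, 0.115, 0], [0, 0.018, 0.145, 0], [0, 0.018, 0.168, 0], [0, 0.018, 0.179, 0], [0, 0.018, 0.183, 0], [0, 0.018, 0.183, 0], [0, 0.018, 0.183, 0]]
  ]
}}

```text
clock: 45.88
position: [0.6067, -0.1221, 0.0236]
tool_rot: [3.141, -0.001, 0.437]
force: [1.0, -0.5, 0.6]
grip_width: 0.0551
finger_force: 0.0
```

Request:
{"name": "carry_out", "arguments": {
  "rows": [
    [[0, 0, 0, 0], [0, 0, 0, 0], [0, 0, 0, 0], [0, 0, 0, 0], [0, 0, 0, 0], [0, 0, 0, 0], [0, 0, 0, 0]]
  ],
  "grip": 0.0,
  "grip_force": 60
}}

```text
clock: 46.47
position: [0.6063, -0.1215, 0.0231]
tool_rot: [3.141, -0.001, 0.438]
force: [-2.6, 2.4, 9.8]
grip_width: 0.0101
finger_force: 58.5
```

Request:
{"name": "carry_out", "arguments": {
  "rows": [
    [[0, 0, -0.005, 0], [0, 0, -0.015, 0], [0, 0, -0.04, 0], [0, 0, -0.075, 0], [0, 0, -0.11, 0], [0, 0, -0.145, 0], [0, 0, -0.18, 0], [0, 0, -0.205, 0], [0, 0, -0.21, 0], [0, 0, -0.21, 0]]
  ]
}}

```text
clock: 47.3
position: [0.6064, -0.1217, 0.2345]
tool_rot: [3.14, -0.003, 0.438]
force: [1.1, -0.1, -2.0]
grip_width: 0.0101
finger_force: 58.6
```

```bash
python3 go.py 0.4655 0.3242 0.235 116.2;python3 go.py 0.56 0.05 0.235 70
python3 - <<'E'
from h import *
np.set_printoptions(precision=4,suppress=True)
f=bot.grab_frame("wrist");s=bot.observe()
for l,h in(("bar_handle",s["position"][2]+.019),): print(l,[(atz(f,d["position"],h)[:2],round(d["conf"],2)) for d in bot.spot_point(f,l)[:2]])
E
```

```text
shift [ 0.0614 -0.4636 -0.0009] twist -91.13 q [-0.39  0.63  0.78  1.65 -0.49  1.07 -0.6 ] pos [ 0.6064 -0.1217  0.2345] [ 1.7993e+02 -1.6000e-01  2.5070e+01] t 47.3
shift [ 0.0308 -0.1752 -0.0007] twist -44.93 q [-0.39  0.63  0.78  1.65 -0.49  1.07 -0.6 ] pos [ 0.6064 -0.1217  0.2345] [ 1.7993e+02 -1.6000e-01  2.5070e+01] t 47.3
bar_handle [(array([ 0.603 , -0.1222]), 0.61)]
```

Request:
{"name": "carry_out", "arguments": {
  "rows": [
    [[0.001, -0.01, 0, -2], [0.004, -0.035, 0, -9], [0.008, -0.07, 0, -16], [0.013, -0.105, 0, -23], [0.018, -0.14, 0, -30], [0.023, -0.18, 0, -37], [0.029, -0.22, 0, -44], [0.034, -0.26, 0, -51], [0.04, -0.3, 0, -58], [0.045, -0.34, 0, -65], [0.05, -0.38, 0, -72], [0.055, -0.41, 0, -78]]
  ]
}}

```text
clock: 48.4
position: [0.4792, 0.2765, 0.2312]
tool_rot: [-3.14, -0.0, 1.81]
force: [1.0, -0.2, -1.7]
grip_width: 0.0099
finger_force: 58.7
```

```bash
python3 go.py 0.4655 0.3242 0.20 116.2
```

```text
shift [ 0.0496 -0.002   0.0312] twist -12.51 q [-0.94  0.44  0.43  1.81 -0.22  0.94 -0.18] pos [0.4792 0.2765 0.2312] [-1.7989e+02 -1.0000e-02  1.0369e+02] t 48.4
```

Request:
{"name": "carry_out", "arguments": {
  "rows": [
    [[0.015, -0.001, 0, -5], [0.035, -0.002, 0, -10], [0.047, -0.002, 0.01, -12.5], [0.048, -0.002, 0.03, -12.5], [0.048, -0.002, 0.055, -12.5], [0.048, -0.002, 0.065, -12.5], [0.048, -0.002, 0.065, -12.5], [0.048, -0.002, 0.065, -12.5], [0.048, -0.002, 0.065, -12.5]]
  ]
}}

```text
clock: 49.15
position: [0.4696, 0.3193, 0.168]
tool_rot: [3.141, -0.0, 2.017]
force: [-0.3, -0.7, -1.2]
grip_width: 0.0099
finger_force: 58.6
```

```bash
python3 c.py 14 bar_handle bar_seat; python3 go.py 0.4652 0.3241 0.104 116.2
python3 - <<'E'
from h import *
import pickle
np.set_printoptions(precision=4,suppress=True)
F=pickle.load(open("F14.pkl","rb"));s=bot.observe()
f=F["wrist"]
for d in bot.regions_of(f,"bar_handle")[:1]:
    ys,xs=np.nonzero(d["region"]);P=np.array([atz(f,(x,y),s["position"][2]-.013)[:2] for x,y in zip(xs[::20],ys[::20])]);u,q,v=np.linalg.svd(P-P.mean(0));print(P.mean(0),np.degrees(np.arctan2(v[0][1],v[0][0])))
E
```

```text
[0.4696 0.3193 0.168 ] [179.9564  -0.001  115.5386] [-0.9423  0.5323  0.3384  1.8286 -0.2326  0.8188 -0.0418]
bar_handle wrist [([275.8, 309.6], 0.66)]
bar_handle scene []
bar_handle side [([231.5, 214.2], 0.74)]
bar_seat wrist []
bar_seat scene [([196.1, 241.5], 0.72), ([190.3, 267.5], 0.23)]
bar_seat side [([239.1, 262.9], 0.97)]
shift [ 0.0059 -0.0016  0.0635] twist -0.63 q [-0.94  0.53  0.34  1.83 -0.23  0.82 -0.04] pos [0.4692 0.3195 0.1675] [ 1.7998e+02 -1.0000e-02  1.1557e+02] t 49.6
[0.4646 0.3317] -64.19064747654616
```

Request:
{"name": "carry_out", "arguments": {
  "rows": [
    [[0.004, -0.001, 0, -0.6], [0.006, -0.0016, 0.01, -0.6], [0.006, -0.0016, 0.025, -0.6], [0.006, -0.0016, 0.038, -0.6], [0.006, -0.0016, 0.042, -0.6], [0.006, -0.0016, 0.042, -0.6], [0.006, -0.0016, 0.042, -0.6]]
  ]
}}

```text
clock: 50.23
position: [0.4652, 0.3241, 0.1253]
tool_rot: [-3.141, 0.0, 2.028]
force: [-0.3, 0.5, -0.9]
grip_width: 0.0099
finger_force: 58.7
```

```bash
python3 go.py 0.4652 0.3241 0.104 116.2
```

```text
shift [-0.      0.      0.0213] twist -0.03 q [-0.93  0.59  0.31  1.86 -0.26  0.73 -0.02] pos [0.4652 0.3241 0.1253] [-1.7999e+02  1.0000e-02  1.1617e+02] t 50.23
```

Request:
{"name": "carry_out", "arguments": {
  "rows": [
    [[0, 0, 0.005, 0], [0, 0, 0.011, 0], [0, 0, 0.016, 0], [0, 0, 0.019, 0], [0, 0, 0.021, 0], [0, 0, 0.0215, 0], [0, 0, 0.0215, 0], [0, 0, 0.0215, 0]]
  ]
}}

```text
clock: 50.9
position: [0.4652, 0.3241, 0.1039]
tool_rot: [3.141, 0.0, 2.027]
force: [0.5, -0.1, -1.6]
grip_width: 0.0096
finger_force: 58.7
```

Request:
{"name": "carry_out", "arguments": {
  "rows": [
    [[0, 0, 0.001, 0], [0, 0, 0.002, 0], [0, 0, 0.002, 0], [0, 0, 0.002, 0]]
  ]
}}

```text
clock: 51.23
position: [0.4653, 0.3243, 0.1021]
tool_rot: [3.141, -0.0, 2.028]
force: [0.4, 0.3, 4.6]
grip_width: 0.0099
finger_force: 59.3
```

```bash
python3 c.py 15 bar_handle bar_seat
python3 - <<'E'
from h import *
import pickle
np.set_printoptions(precision=4,suppress=True)
print(bot.observe()["force"],bot.observe()["moment"])
F=pickle.load(open("F15.pkl","rb"))
f=F["side"];g=F["scene"]
E
```

```text
[0.4653 0.3243 0.1021] [179.9665  -0.0111 116.1701] [-0.9198  0.6248  0.2932  1.8724 -0.2715  0.6825 -0.0102]
bar_handle wrist [([278.7, 307.6], 0.84)]
bar_handle scene [([193.8, 228.7], 0.7)]
bar_handle side [([237.9, 246.8], 0.92)]
bar_seat wrist []
bar_seat scene [([195.9, 242.4], 0.91)]
bar_seat side [([241.6, 262.6], 0.95)]
[-0.1275 -0.4283  6.3284] [-0.0495  0.1465  0.0814]
```

Request:
{"name": "carry_out", "arguments": {
  "rows": [
    [[0, 0, -0.001, 0], [0, 0, -0.001, 0], [0, 0, -0.001, 0], [0, 0, -0.001, 0], [0, 0, -0.006, 0], [0, 0, -0.02, 0], [0, 0, -0.045, 0], [0, 0, -0.075, 0], [0, 0, -0.1, 0], [0, 0, -0.12, 0], [0, 0, -0.12, 0]]
  ],
  "grip": 0.04
}}

```text
clock: 52.6
position: [0.4665, 0.3248, 0.2259]
tool_rot: [3.136, -0.002, 2.027]
force: [0.0, 0.3, 0.4]
grip_width: 0.0401
finger_force: 0.0
```

Request:
{"name": "carry_out", "arguments": {
  "rows": [
    [[0, -0.02, 0, 0], [0, -0.045, -0.01, 0], [0, -0.07, -0.02, 0], [0, -0.08, -0.03, 0], [0, -0.08, -0.03, 0], [0, -0.08, -0.03, 0], [0, -0.08, -0.03, 0]]
  ]
}}

```text
clock: 53.18
position: [0.3937, 0.2891, 0.2515]
tool_rot: [3.141, 0.0, 2.028]
force: [0.6, 0.5, -0.2]
grip_width: 0.0397
finger_force: 0.0
```

```bash
cat > fin.py <<'E'
from h import *
np.set_printoptions(precision=4,suppress=True)
F={n:bot.grab_frame(n) for n in("wrist","scene","side")}
for l,z in(("bar_handle",.122),("next_mid",.0915),("done_mid",.0415),("oil_mid",.03),("amber_mid",.06)):
  o=[]
  for n,f in F.items():
    r=[(atz(f,d["position"],z)[:2],np.round(d["position"]),round(d["conf"],2)) for d in bot.spot_point(f,l)[:2]];print(l,n,r)
f=F["wrist"]
for d in bot.regions_of(f,"bar_handle")[:1]:
    ys,xs=np.nonzero(d["region"]);P=np.array([atz(f,(x,y),.1)[:2] for x,y in zip(xs[::20],ys[::20])]);u,q,v=np.linalg.svd(P-P.mean(0));print("bar",P.mean(0),np.degrees(np.arctan2(v[0][1],v[0][0])),len(xs))
print(bot.observe()["position"],bot.observe()["clock"])
E
python3 fin.py
```

```text
bar_handle wrist [(array([0.4641, 0.3213]), array([369., 202.]), 0.96)]
bar_handle scene [(array([0.456 , 0.3287]), array([194., 231.]), 0.76)]
bar_handle side [(array([0.4718, 0.3184]), array([237., 246.]), 0.87)]
next_mid wrist []
next_mid scene [(array([0.5739, 0.1257]), array([249., 187.]), 0.57), (array([0.3627, 0.3893]), array([192., 289.]), 0.2)]
next_mid side [(array([0.5725, 0.1282]), array([230., 200.]), 0.57)]
done_mid wrist [(array([0.4587, 0.3429]), array([356., 158.]), 0.75), (array([0.2974, 0.3331]), array([208.,  95.]), 0.73)]
done_mid scene [(array([0.4626, 0.3371]), array([192., 268.]), 0.95), (array([0.2898, 0.3376]), array([248., 324.]), 0.74)]
done_mid side [(array([0.2944, 0.3417]), array([325., 305.]), 0.88), (array([0.4169, 0.3006]), array([269., 277.]), 0.6)]
oil_mid wrist [(array([0.3947, 0.3374]), array([298., 134.]), 0.78)]
oil_mid scene [(array([0.4006, 0.339 ]), array([210., 292.]), 0.71)]
oil_mid side [(array([0.4013, 0.3393]), array([270., 296.]), 0.77), (array([0.5683, 0.113 ]), array([236., 218.]), 0.66)]
amber_mid wrist [(array([0.4335, 0.2609]), array([299., 220.]), 0.67)]
amber_mid scene [(array([0.5461, 0.2887]), array([191., 230.]), 0.6), (array([0.4278, 0.267 ]), array([235., 255.]), 0.55)]
amber_mid side [(array([0.443 , 0.2582]), array([263., 254.]), 0.95)]
bar [0.461  0.3276] -61.98508483436464 3794
[0.3933 0.2888 0.2518] 54.1333
```

Run:
```python
from h import *
import pickle
F=pickle.load(open("F1.pkl","rb"))
for n,c in(("scene",(194,240)),("side",(240,258))):
    f=bot.grab_frame(n);x,y=c;b=np.s_[y-45:y+65,x-35:x+75]
    A=cv2.cvtColor(F[n]["pixels"],cv2.COLOR_RGB2GRAY)[b].astype(np.float32);B=cv2.cvtColor(f["pixels"],cv2.COLOR_RGB2GRAY)[b].astype(np.float32)
    D=np.abs(A-B);print(n,D.mean(),(D>40).sum(),cv2.phaseCorrelate(A,B))
    for nm,(u,v,w,h) in {"bar":(10,10,50,75)}.items():
        C=D[v:v+h,u:u+w]>40;ys,xs=np.nonzero(C);print(len(xs),np.median(xs)+x-35+u if len(xs) else "",np.median(ys)+y-45+v if len(xs) else "")
```

```text
scene 11.090992 925 ((0.17620189433078082, -0.03761359443398504), 0.8111173497305976)
547 196.0 263.0
side 6.3742146 689 ((-0.007494518434953079, -0.028809097544566953), 0.8302955593665441)
518 236.5 238.0
```

```bash
python3 -c "
from workcell import bot
print(bot.job_done())"
```

```text
the job is handed in; nothing more can be done
None
```

I handed the job in at about 54 s; no verdict came back. By the last camera readings both flasks are swapped, the amber bottle is in its pocket, the bar is in its notches and the oil bottle has not moved.

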